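# Set the die gap of a snap press with a feeler gauge

### The job

Set the snap press to the thickness of the feeler gauge: lay the gauge flat on the press bed, slid in under the ram to the back stop, and gently push the red cap down until the ram just nips the blade, then let go of the cap. Draw the gauge straight out level by its handle, feeling it drag lightly, and lay it back flat on its cork pad, leaving the ram where the gauge set it. Never squeeze the blade harder than about 10 N, and leave everything else on the table alone.

Things in the scene. Friction and masses are not known exactly. Their poses are not given: they have to be found in the camera images.
- press: Hand snap press: green C-frame, grey flat bed. Origin on the ram's axis, 30 mm below the bed's top (the press sits up to 10 mm higher or lower in its table cut-out from one time to the next); +x runs from open mouth into throat. Bed x -130 to +110, y +-45 mm, two yellow lines at y +-16 mm. Back stop: upright face at x = +35 mm. Upper arm x -28 to +110, y +-23 mm, 55 to 91 mm above the bed.
- die (a point): Centre of the lower die, flush with the top of the bed, on the ram's axis (30 mm above the press's origin); axes as the press. Its height is 30 to 40 mm above the table.
- ram_face (a point): Centre of the ram's lower face (24 mm across), straight above the die; its distance from the die is the gap.
- ram (a joint): How far the ram has been pushed down, m (0 = top, gap 28 mm; 0.026 = bottom, gap 2 mm). It slides stiffly: a steady downward push of roughly 2 to 4 N on the cap moves it; let go, it stays where it is and keeps its nip. The reading is too coarse to set the gap by.
- cap_top (a point): Centre of the top of the ram's red round cap (42 mm across, 16 mm thick), to be pushed down from above. The cap is screwed on a little higher or lower each time: its top is 120 to 134 mm above the ram's face.
- gauge: The feeler gauge: a flat metal blade 165 x 26 mm with an upright orange handle near one end; about 0.16 kg. Its steel upper leaf (x +24 to +139 mm) is locked at another thickness each time: the blade there is 8 mm plus the leaf's setting (0 to 7 mm, joint leaf, not measured) thick. Origin on its underside below the handle's centre; the blade runs from x = -25 to +140 mm; z up.
- gauge_grip (a point): Centre of the gauge's orange handle (24 mm along the blade, 14 mm across it, reaching from 8 to 54 mm above the underside; the blade beside it is 8 mm thick); this point is 34 mm above the underside. Grasp across the 14 mm. The handle's foot is springy: the blade tips by up to a few degrees when carried.
- gauge_tip (a point): Middle of the gauge's leading end, on its underside, 140 mm ahead (+x) of the handle's centre.
- pad: Cork pad fixed to the table, 200 x 70 x 6 mm, origin at the centre of its underside, x along its length. The gauge starts lying on it along +x, handle about 55 mm to the -x side of the pad's centre.
- spool_red: Bystander, leave it alone: red thread spool, 36 mm across, 50 mm tall; origin at the centre of its underside.
- spool_yellow: Bystander, leave it alone: yellow thread spool, 36 mm across, 50 mm tall; origin at the centre of its underside.
- tin: Bystander, leave it alone: brass tin, 70 mm across, 50 mm tall; origin at the centre of its underside.
- mug: Bystander, leave it alone: white mug, 80 mm across, 90 mm tall, handle at its +y; origin at the centre of its underside.
- notebook: Bystander, leave it alone: black notebook, 150 x 210 x 14 mm; origin at the centre of its underside.
- shears: Bystander, leave it alone: tailor's shears lying flat, about 200 mm long, origin at the pivot, blades along +x.
- snap_tray: Bystander, leave it alone: grey divided tray of 110 x 160 x 30 mm; origin at the centre of its underside.

How it is judged:
By the outcome, as a careful person would: the job done as asked, in the order asked, and still so for the second after the job is handed in, with the robot touching nothing.
It also fails if it takes over 72 s, if anything falls off the work surface, if the arm or the gripper's body presses on something with over 40 N, if the wrist force passes 120 N, or if a joint passes its speed limit or range.

### The arm

A 7-joint arm with a two-finger parallel gripper is mounted at the origin on the work surface. World frame = base frame: x ahead of the robot, y to its left, z up, the work surface at z = 0. Lengths are in m, angles in rad, forces in N, time in s.
With the tool pointing down it reaches from about 0.425 to 0.925 m from the base axis. Payload 6.8 kg.
Tool frame: the origin (TCP) lies midway between the tips of the shut fingers; the grasp point (between the pads) lies 19 mm behind it; z points along the fingers, y is the direction in which the jaws open and shut (so a half turn about z gives the same grasp; the last joint's range is limited). The gripper opens to 85 mm and grips with 20 to 120 N. Pads are 22 mm wide; open, the fingers measure 114 mm over their backs; the gripper's body (76 mm by 85 mm) begins 54 mm behind the grasp point. The pads swing forward as they close: fully open they stand 13 mm farther back than shut.
Start: joints at [1.175, 0.477, 0.022, 1.555, -0.011, 1.109, -0.083], TCP at [0.192, -0.647, 0.231] pointing down, gripper open.
Joint ranges: [-2.96, 2.96], [-0.34, 2.1], [-1.41, 1.46], [0.24, 2.44], [-1.37, 4.51], [0.17, 1.92], [-2.96, 2.96]. Speed limits (rad/s): [2.39, 2.39, 3.14, 3.14, 3.14, 3.14, 3.14].

### API

Orientations are given as a rotation vector (axis times angle).
In Python, from bench import r gives the robot as it stands. The module is installed in compiled form; this text tells all that it offers.
- The arm moves only by the tool apply_moves, never from a script. Its argument "plan" is a list that holds one entry, the list of rows, each a list of 7 numbers: the turn, a rotation vector about the tool's x, y, z scaled (see below), then the shift along the tool's x, y, z scaled (see below), then the closure, from -1 (fully open) to 1 (shut). In form: [[[wx, wy, wz, tx, ty, tz, grip], ...]]. A call has 1 to 12 rows; each row is the pose to reach, as a shift and turn from the pose commanded when the call began, along the tool's axes at that moment, turning the shorter way round; what a row does not reach only later rows make up. The controller multiplies each number of a shift by 0.4 m and each number of a turn by 180 degrees. A row lasts 1/12 s, in which the tool goes at most 41.7 mm and 7.16 degrees, less where a joint would pass 70% of its speed; a pose out of reach is approached as far as the arm can. A call with a number of a shift or a turn outside -1 to 1 is refused whole. A call with a gripper value outside its range is refused whole. The fingers move at their own pace and stop on an object; "force" is the grip in N (left out, the last holds). Time passes only in rows, so rows that repeat a pose let the fingers close. It gives the time, the measured TCP pose, the force and the opening at its end, in the units of the state.
- r.get_obs(): the state, without advancing time (a new reading comes with each control period).
- r.grab_frame(name): name is "scene" or "top" or "wrist"; returns a dict with "pixels" (400x640x3 uint8, blue, green, red), "fx", "fy", "cx", "cy" (pixels), "pose" (4x4, takes a point from camera to world coordinates). Camera axes: x right, y up, looking along -z (the intrinsics and any distortion apply to the point x, -y, -z); pixel columns grow to the right and rows downward; lengths in m; the calibration is good to about 2 mm. A picture is of the moment at which its call begins. There is no depth.
- r.hand_in(): hands the job in, once; it reports no verdict.
The state is a dict: "clock": time; "joints": joint angles; "qvel": joint speeds; "tau": joint torques, N m; "tcp_pos": TCP position; "orientation": TCP orientation; "contact_force": force on the tool from outside, world axes, zero at the start; "moment": the same for the moment, N m; "grip_width": finger opening in m.
Only numpy, scipy, OpenCV 4.12 (cv2) and the standard library are available. Lean on these libraries where they do the work, as an engineer would, in place of code of your own. Each camera call takes 0.05 s, during which the arm holds its last target. There are 200 camera calls.

## Working session

There is one attempt and no reset: what is moved stays moved. The work goes in short steps, Python scripts to look and compute and a tool call to move; the robot and the scene stay as the last step left them, time stands still between calls to the robot, and variables do not carry over. Pictures are saved under pics/ and viewed, on a budget of 10 in all, crops included, one or two more only if the job needs it, and the job is handed in when it is done.

Besides the shell and the picture viewer there is one more tool, called as name(argument=value, ...) on one line, values as JSON. apply_moves: Moves the arm, as the interface text tells. Its arguments: {"type":"object","properties":{"plan":{"type":"array","items":{"type":"array","items":{"type":"array","items":{"type":"number","minimum":-1,"maximum":1}}}},"force":{"type":"number"}},"required":["plan"]}

```bash
mkdir -p pics; ls
python3 - <<'E'
from bench import r
import cv2,numpy as np
o=r.get_obs(); print({k:np.round(v,3) for k,v in o.items()})
for n in("scene","top"):
    f=r.grab_frame(n); cv2.imwrite(f"pics/{n}0.png",f["pixels"]); print(n,f["fx"],f["fy"],f["cx"],f["cy"],[k for k in f]); print(np.round(f["pose"],3))
E
```

```text
pics
{'clock': np.float64(0.0), 'joints': array([ 1.175,  0.478,  0.022,  1.556, -0.011,  1.109, -0.083]), 'qvel': array([-0.001,  0.   , -0.   ,  0.002, -0.   ,  0.001,  0.001]), 'tau': array([-1.0000e-03, -5.9645e+01,  1.6080e+00, -2.8120e+01,  1.3000e-02,
        9.0000e-03, -0.0000e+00]), 'tcp_pos': array([ 0.191, -0.647,  0.23 ]), 'orientation': array([-3.107e+00, -4.500e-01,  1.000e-03]), 'contact_force': array([-0.444, -0.468, -0.46 ]), 'moment': array([-0.01 , -0.026, -0.056]), 'grip_width': np.float64(0.085)}
scene 410.1922640770163 410.1922640770163 311.0754437435191 198.4088979236628 ['pixels', 'fx', 'fy', 'cx', 'cy', 'pose']
[[ 0.281 -0.811  0.513  1.109]
 [ 0.96   0.239 -0.148 -0.203]
 [-0.002  0.534  0.846  1.073]
 [ 0.     0.     0.     1.   ]]
top 365.70888486489224 365.70888486489224 318.94825489262456 205.6078434502479 ['pixels', 'fx', 'fy', 'cx', 'cy', 'pose']
[[ 0.027  0.994 -0.108  0.406]
 [-1.     0.026 -0.01  -0.055]
 [-0.007  0.108  0.994  1.454]
 [ 0.     0.     0.     1.   ]]
```

View pics/scene0.png

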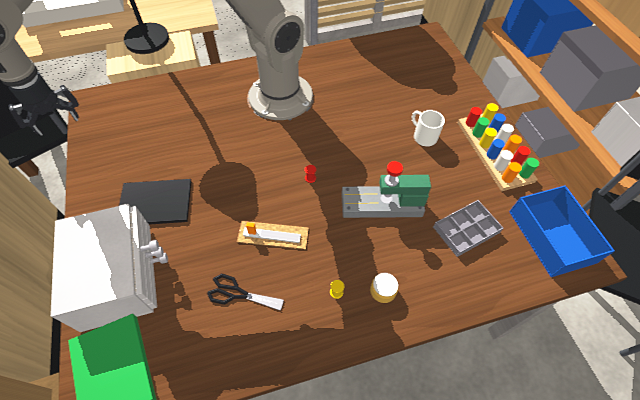

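View pics/top0.png

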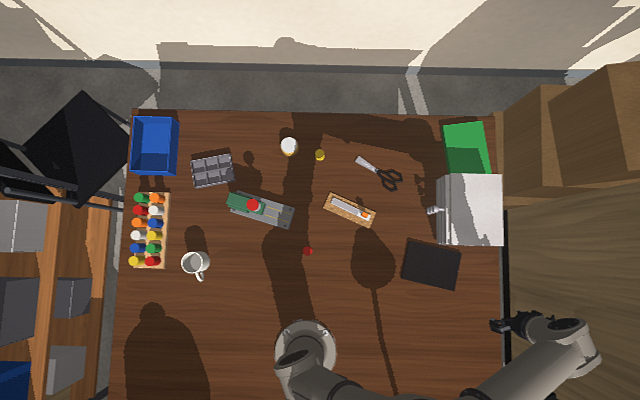

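The scene view shows the gauge on its pad (handle ~(252,230)), the press (cap ~(395,168), mouth to the left). In the top view the gauge handle is at ~(364,214), the press cap at ~(252,205), and the red spool at ~(308,251) is between them and the robot.

```bash
cat > h.py <<'E'
from bench import r
import cv2,numpy as np
from scipy.spatial.transform import Rotation as R
def ray(f,u,v):
    d=np.array([(u-f["cx"])/f["fx"],-(v-f["cy"])/f["fy"],-1.]); P=f["pose"]
    d=P[:3,:3]@d; return P[:3,3],d/np.linalg.norm(d)
def onz(f,u,v,z):
    c,d=ray(f,u,v); return c+d*(z-c[2])/d[2]
def tri(a,b):
    (c1,d1),(c2,d2)=a,b
    s=np.linalg.lstsq(np.stack([d1,-d2],1),c2-c1,rcond=None)[0]
    p,q=c1+s[0]*d1,c2+s[1]*d2; return (p+q)/2,np.linalg.norm(p-q)
def proj(f,p):
    P=f["pose"]; q=P[:3,:3].T@(np.array(p)-P[:3,3]); return np.array([f["cx"]+f["fx"]*q[0]/-q[2],f["cy"]+f["fy"]*q[1]/q[2]])
def mask(f,lo,hi,box=None):
    m=cv2.inRange(cv2.cvtColor(f["pixels"],cv2.COLOR_BGR2HSV),lo,hi)
    if box:
        k=np.zeros_like(m); x0,y0,x1,y1=box; k[y0:y1,x0:x1]=1; m=m*k
    return m
def big(m):
    c,_=cv2.findContours(m,cv2.RETR_EXTERNAL,cv2.CHAIN_APPROX_NONE); return max(c,key=cv2.contourArea)
def cen(c):
    m=cv2.moments(c); return m["m10"]/m["m00"],m["m01"]/m["m00"]
def deltas(p,rot,o=None):
    """scaled row from the present pose to world position p, rotation rot"""
    o=o or r.get_obs(); A=R.from_rotvec(o["orientation"])
    return np.r_[(A.inv()*rot).as_rotvec()/np.pi, A.inv().apply(np.array(p)-o["tcp_pos"])/.4]
E
python3 - <<'E'
from h import *
S=r.grab_frame("scene");T=r.grab_frame("top")
red=((0,150,80),(6,255,255)); 
a=cen(big(mask(S,*red,(375,150,415,180))));b=cen(big(mask(T,*red,(235,190,270,220))));print("cap",a,b,tri(ray(S,*a),ray(T,*b)))
og=((7,170,150),(17,255,255))
a=cen(big(mask(S,*og,(240,215,265,240))));b=cen(big(mask(T,*og,(350,200,380,225))));print("handle",a,b,tri(ray(S,*a),ray(T,*b)))
# pad + gauge outline in top
m=mask(T,(10,60,90),(30,255,255),(315,185,385,235)); 
hsv=cv2.cvtColor(T["pixels"],cv2.COLOR_BGR2HSV)
for p in[(350,200),(335,212),(345,207),(358,224),(365,213)]: print(p,hsv[p[1],p[0]])
w=cv2.resize(T["pixels"][170:250,210:400],None,fx=4,fy=4,interpolation=cv2.INTER_NEAREST)
w2=cv2.resize(S["pixels"][145:265,225:440],None,fx=3.5,fy=3.5,interpolation=cv2.INTER_NEAREST)[:,:760]
w2=cv2.resize(S["pixels"][145:260,225:440],(760,407));w=cv2.resize(T["pixels"][180:228,210:400],(760,192),interpolation=cv2.INTER_NEAREST)
cv2.imwrite("pics/c1.png",np.vstack([w2,w]))
E
```

```text
cap (394.3456790123456, 168.0921177587844) (251.84385964912278, 204.1719298245614) (array([0.54259126, 0.19260918, 0.18739623]), np.float64(0.0007701539770819947))
handle (251.23758865248226, 229.60638297872342) (364.2647058823529, 214.35294117647058) (array([ 0.53082616, -0.21631721,  0.03279393]), np.float64(0.002993080339711766))
(350, 200) [ 11 149  48]
(335, 212) [ 16 126 170]
(345, 207) [150   7 179]
(358, 224) [ 11 147 106]
(365, 213) [ 14 204 255]
```

View pics/c1.png

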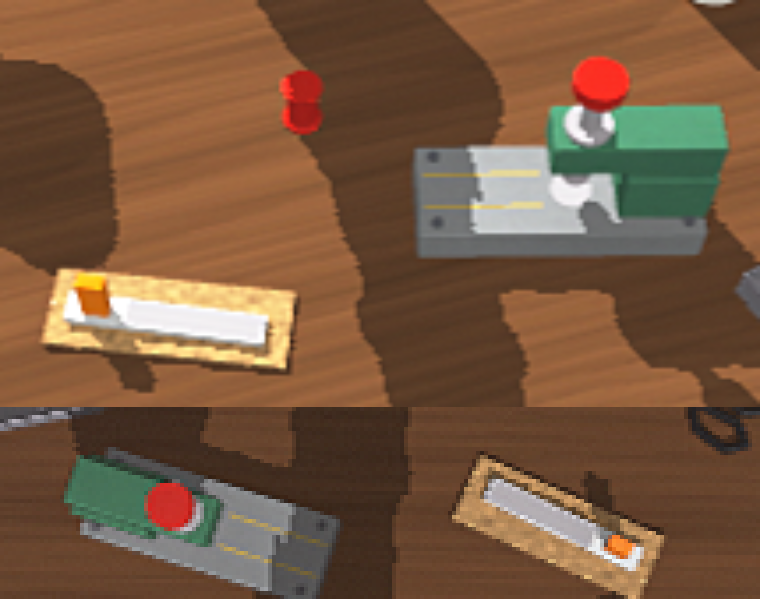

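The crops show the gauge lying along its pad, handle at the left end, and the press mouth facing the gauge. Next I need the yaws and the wrist camera's mounting.

Run:
```python
from h import *
T=r.grab_frame("top");W=r.grab_frame("wrist")
m=mask(T,(8,60,120),(24,200,255),(318,188,382,232))|mask(T,(100,0,120),(179,40,255),(325,190,375,228))
c=big(m); rc=cv2.minAreaRect(c); b=cv2.boxPoints(rc); Q=np.array([onz(T,*p,.006) for p in b]);print("pad",cv2.contourArea(c),Q.round(3).tolist(), Q.mean(0))
e=[Q[1]-Q[0],Q[2]-Q[1]]; print([ (np.linalg.norm(v),np.degrees(np.arctan2(v[1],v[0]))) for v in e])
# press bed yellow lines
m=mask(T,(20,60,80),(35,255,255),(255,200,300,232)); p=cv2.findNonZero(m)
if p is not None:
    P=np.array([onz(T,*q[0],.035)[:2] for q in p]); print(len(P)); l=cv2.fitLine(P.astype(np.float32),cv2.DIST_L2,0,.001,.001).ravel();print("lines",l,np.degrees(np.arctan2(l[1],l[0])))
m=mask(T,(0,0,60),(179,45,255),(220,185,305,235))|mask(T,(65,60,30),(95,255,255),(220,185,305,235))
c=big(m);b=cv2.boxPoints(cv2.minAreaRect(c));Q=np.array([onz(T,*p,.035) for p in b]);print("press",Q.round(3).tolist())
o=r.get_obs();A=R.from_rotvec(o["orientation"]);print("tool axes",A.as_matrix().round(3))
print("cam in tool",(A.as_matrix().T@W["pose"][:3,:3]).round(3),A.inv().apply(W["pose"][:3,3]-o["tcp_pos"]).round(4),W["fx"],W["cx"],W["cy"])
```

```text
pad 762.0 [[0.555, -0.054, 0.006], [0.621, -0.081, 0.006], [0.542, -0.268, 0.006], [0.477, -0.24, 0.006]] [ 0.54875262 -0.1607519   0.006     ]
[(np.float64(0.07136413094041344), np.float64(-22.3772111066831)), (np.float64(0.2029117677629791), np.float64(-112.7353395421679))]
45
lines [0.2519333  0.9677446  0.5227215  0.11807989] 75.40805
press [[0.535, 0.331, 0.035], [0.622, 0.309, 0.035], [0.55, 0.053, 0.035], [0.463, 0.077, 0.035]]
tool axes [[ 0.959  0.284 -0.   ]
 [ 0.284 -0.959  0.001]
 [-0.    -0.001 -1.   ]]
cam in tool [[ 0.001  0.959  0.282]
 [ 1.    -0.    -0.001]
 [-0.     0.282 -0.959]] [ 0.0723  0.0005 -0.1427] 358.2024696616083 326.437366385711 198.97962723758573
```

```bash
cat >> h.py <<'E'
def down(deg):
    a=np.radians(deg); x=np.array([np.cos(a),np.sin(a),0]); z=np.array([0,0,-1.]); return R.from_matrix(np.stack([x,np.cross(z,x),z],1))
def show(p,deg): print(deltas(p,down(deg)).round(4).tolist())
E
python3 - <<'E'
from h import *
show((.33,-.42,.25),-55); 
show((.53,-.216,.21),-112.7)
E
```

```text
[-0.0002, 0.0001, 0.3972, 0.4931, -0.4461, -0.0473]
[-0.0001, 0.0002, 0.7177, 1.1173, -0.7932, 0.0528]
```

apply_moves(plan=[[[0,0,0.397,0.493,-0.446,-0.047,-1],[0,0,0.397,0.493,-0.446,-0.047,-1],[0,0,0.397,0.493,-0.446,-0.047,-1],[0,0,0.397,0.493,-0.446,-0.047,-1],[0,0,0.397,0.493,-0.446,-0.047,-1],[0,0,0.397,0.493,-0.446,-0.047,-1],[0,0,0.397,0.493,-0.446,-0.047,-1],[0,0,0.397,0.493,-0.446,-0.047,-1],[0,0,0.397,0.493,-0.446,-0.047,-1],[0,0,0.397,0.493,-0.446,-0.047,-1],[0,0,0.397,0.493,-0.446,-0.047,-1]]])

```text
clock: 1.22
tcp_pos: [0.3302, -0.42, 0.2503]
orientation: [2.784, -1.456, 0.0]
contact_force: [-0.2, -0.2, 1.0]
grip_width: 0.0856
```

Run:
```python
from h import *
o=r.get_obs();print(o["clock"],o["joints"].round(3),o["tcp_pos"],o["contact_force"].round(1))
show((.53,-.216,.21),-112.7)
```

```text
1.2167 [ 0.676  0.225  0.132  1.878 -0.034  1.041 -1.713] [ 0.33022977 -0.42001842  0.2502585 ] [-0.2 -0.2  1. ]
[-0.0001, -0.0001, 0.3194, -0.134, -0.7012, 0.1006]
```

Yaw −113° would run joint 7 past its range, so I'll use the half turn (+67°) and tilt the tool back at the press so the wrist camera clears the cap.

Run:
```python
from h import *
show((.46,-.31,.23),20);
```

```text
[0.0001, -0.0001, -0.4179, -0.0408, -0.4234, 0.0506]
```

apply_moves(plan=[[[0,0,-0.418,-0.041,-0.423,0.05,-1],[0,0,-0.418,-0.041,-0.423,0.05,-1],[0,0,-0.418,-0.041,-0.423,0.05,-1],[0,0,-0.418,-0.041,-0.423,0.05,-1],[0,0,-0.418,-0.041,-0.423,0.05,-1],[0,0,-0.418,-0.041,-0.423,0.05,-1],[0,0,-0.418,-0.041,-0.423,0.05,-1],[0,0,-0.418,-0.041,-0.423,0.05,-1],[0,0,-0.418,-0.041,-0.423,0.05,-1],[0,0,-0.418,-0.041,-0.423,0.05,-1],[0,0,-0.418,-0.041,-0.423,0.05,-1]]])

```text
clock: 2.13
tcp_pos: [0.4591, -0.3098, 0.2301]
orientation: [-3.09, -0.567, 0.0]
contact_force: [0.8, -1.6, 0.5]
grip_width: 0.0853
```

Run:
```python
from h import *
o=r.get_obs();print(o["joints"].round(3))
show((.53,-.216,.21),67.3);
```

```text
[ 0.621  0.288 -0.169  1.84   0.056  1.018 -0.779]
[-0.0, -0.0, -0.2583, 0.2491, -0.1563, 0.0502]
```

apply_moves(plan=[[[0,0,-0.258,0.249,-0.156,0.05,-1],[0,0,-0.258,0.249,-0.156,0.05,-1],[0,0,-0.258,0.249,-0.156,0.05,-1],[0,0,-0.258,0.249,-0.156,0.05,-1],[0,0,-0.258,0.249,-0.156,0.05,-1],[0,0,-0.258,0.249,-0.156,0.05,-1],[0,0,-0.258,0.249,-0.156,0.05,-1],[0,0,-0.258,0.249,-0.156,0.05,-1]]])

```text
clock: 2.8
tcp_pos: [0.5309, -0.2169, 0.21]
orientation: [-2.62, -1.733, -0.0]
contact_force: [0.0, -0.3, -0.4]
grip_width: 0.0853
```

Run:
```python
from h import *
o=r.get_obs();print(o["joints"].round(3))
W=r.grab_frame("wrist");cv2.imwrite("pics/w1.png",W["pixels"])
print(W["pose"].round(4))
```

```text
[ 0.568  0.358 -0.362  1.806  0.147  1.004 -0.255]
[[ 9.205e-01  3.749e-01  1.097e-01  5.596e-01]
 [-3.907e-01  8.829e-01  2.605e-01 -1.512e-01]
 [ 9.000e-04 -2.827e-01  9.592e-01  3.528e-01]
 [ 0.000e+00  0.000e+00  0.000e+00  1.000e+00]]
```

View pics/w1.png

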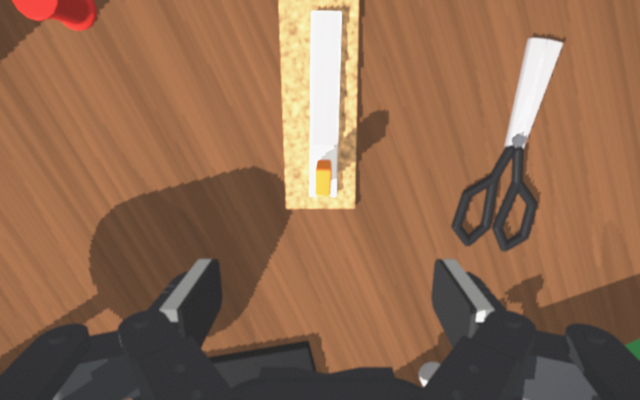

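Wrist view: the gauge is well in view, handle top ~(323,182), the blade running up to (326,12) on the cork pad. I'll measure the handle top and the blade line.

Run:
```python
from h import *
W=r.grab_frame("wrist");h=cv2.cvtColor(W["pixels"],cv2.COLOR_BGR2HSV)
print([h[y,323].tolist() for y in range(158,200,3)])
m=mask(W,(10,180,225),(25,255,255),(310,155,340,205));c=big(m);rc=cv2.minAreaRect(c);print(rc,cv2.boundingRect(c))
print("top",[onz(W,*p,.06).round(4).tolist() for p in cv2.boxPoints(rc)],onz(W,*rc[0],.06))
m=mask(W,(0,0,180),(179,60,255),(300,5,350,205))
for z in(.014,.018):
    L=[];
    for y in range(15,195,6):
        x=np.flatnonzero(m[y]);
        if len(x)>15 and y<155: a,b=onz(W,x[0]-.5,y,z),onz(W,x[-1]+.5,y,z);L.append(np.r_[(a+b)/2,np.linalg.norm(b-a)])
    L=np.array(L);d=L[0]-L[-1];l=cv2.fitLine(L[:,:2].astype(np.float32),cv2.DIST_HUBER,0,.001,.001).ravel();print(z,np.degrees(np.arctan2(l[1],l[0])),l,L[:,3].round(4).tolist())
y,x=np.nonzero(m);print(y.min(),y.max())
print("tail",onz(W,323,y.max(),.014),"tip",onz(W,326,y.min(),.018))
```

```text
[[15, 19, 215], [11, 180, 197], [12, 189, 198], [12, 190, 201], [18, 177, 248], [24, 161, 247], [24, 159, 247], [24, 160, 247], [24, 161, 247], [24, 161, 247], [24, 164, 247], [24, 163, 247], [25, 144, 247], [25, 87, 247]]
((322.9896545410156, 169.12417602539062), (12.124641418457031, 1.2456822395324707), 4.763641834259033) (317, 168, 13, 3)
top [[0.5289, -0.2039, 0.06], [0.5294, -0.203, 0.06], [0.5383, -0.2077, 0.06], [0.5378, -0.2086, 0.06]] [ 0.53360183 -0.20580243  0.06      ]
0.014 65.47402 [ 0.41510576  0.9097732   0.5614105  -0.14324903] [0.0274, 0.0275, 0.0354, 0.0269, 0.027, 0.028, 0.0273, 0.0274, 0.0275, 0.0267, 0.0277, 0.027, 0.028, 0.0281, 0.0282, 0.0275, 0.0276, 0.0277, 0.0278, 0.028, 0.0272, 0.0273, 0.0274, 0.0276]
0.018 65.47396 [ 0.41510674  0.9097727   0.5613917  -0.14334437] [0.0271, 0.0272, 0.035, 0.0266, 0.0267, 0.0277, 0.0269, 0.027, 0.0272, 0.0264, 0.0274, 0.0266, 0.0277, 0.0278, 0.0279, 0.0271, 0.0273, 0.0274, 0.0275, 0.0276, 0.0268, 0.027, 0.0271, 0.0272]
10 199
tail [ 0.51758985 -0.24187787  0.014     ] tip [ 0.58639191 -0.0892925   0.018     ]
```

```bash
cat >> h.py <<'E'
def tilt(deg,t=15):
    "tool x along heading deg, its body leaning back by t degrees"
    return down(deg)*R.from_euler("y",t,degrees=True) if False else down(deg)*R.from_euler("y",TS*t,degrees=True)
TS=1 if (down(0)*R.from_euler("y",15,degrees=True)).as_matrix()[0,2]>0 else -1
def grasp_tcp(g,deg,t=15): return np.array(g)+.019*tilt(deg,t).as_matrix()[:,2]
E
sed -i 's/return down(deg)\*R.from_euler("y",t,degrees=True) if False else /return /' h.py
python3 - <<'E'
from h import *
W=r.grab_frame("wrist")
m=mask(W,(15,120,225),(30,255,255),(312,166,334,205));c=big(m);rc=cv2.minAreaRect(c);print(rc,onz(W,*rc[0],.06))
Q=[onz(W,*p,.06) for p in cv2.boxPoints(rc)];print([np.linalg.norm(Q[i]-Q[i+1]) for i in range(3)])
print(tilt(65.5).as_matrix().round(3))
o=r.get_obs()
for z in(.13,.042): print(deltas(grasp_tcp((.5275,-.219,z),65.5),tilt(65.5)).round(4).tolist(),grasp_tcp((.5275,-.219,z),65.5))
E
```

```text
((323.0, 182.0), (14.0, 26.0), 0.0) [ 0.52923937 -0.21593296  0.06      ]
[np.float64(0.022474312645487035), np.float64(0.011645507737145693), np.float64(0.02247459763213378)]
[[ 0.401  0.91   0.107]
 [ 0.879 -0.415  0.236]
 [ 0.259  0.    -0.966]]
[-0.0008, 0.0833, 0.0063, 0.004, -0.0056, 0.2462] [ 0.52953928 -0.21452521  0.11164741]
[-0.0008, 0.0833, 0.0063, 0.004, -0.0056, 0.4662] [ 0.52953928 -0.21452521  0.02364741]
```

apply_moves(plan=[[[0,0.083,0.006,0.008,-0.005,0.246,-1],[0,0.083,0.006,0.008,-0.005,0.246,-1],[0,0.083,0.006,0.008,-0.005,0.246,-1],[0,0.083,0.006,0.008,-0.005,0.33,-1],[0,0.083,0.006,0.008,-0.005,0.4,-1],[0,0.083,0.006,0.008,-0.005,0.44,-1],[0,0.083,0.006,0.008,-0.005,0.466,-1],[0,0.083,0.006,0.008,-0.005,0.466,-1]]])

```text
clock: 3.62
tcp_pos: [0.5292, -0.2124, 0.0217]
orientation: [-2.504, -1.613, -0.323]
contact_force: [0.9, 0.3, -0.1]
grip_width: 0.0852
```

Run:
```python
from h import *
W=r.grab_frame("wrist");cv2.imwrite("pics/w2.png",W["pixels"])
o=r.get_obs();print(o["joints"].round(3),o["tcp_pos"],o["contact_force"])
```

```text
[ 0.732  0.642 -0.407  1.923 -0.037  0.615  0.004] [ 0.53019089 -0.21269943  0.02321787] [-0.23664335  0.76756728  0.60795373]
```

View pics/w2.png

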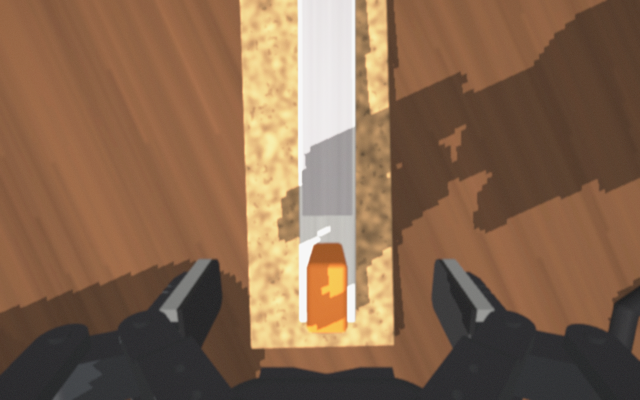

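The handle at ~(327,290) is centred between the open fingers (217 and 437), and the blade runs straight up the picture. I'll close now.

apply_moves(plan=[[[0,0,0,0,0,0,1],[0,0,0,0,0,0,1],[0,0,0,0,0,0,1],[0,0,0,0,0,0,1],[0,0,0,0,0,0,1],[0,0,0,0,0,0,1],[0,0,0,0,0,0,1],[0,0,0,0,0,0,1],[0,0,0,0,0,0,1],[0,0,0,0,0,0,1]]], force=50)

```text
clock: 4.5
tcp_pos: [0.5306, -0.213, 0.0242]
orientation: [-2.505, -1.615, -0.327]
contact_force: [-0.7, 0.5, 6.2]
grip_width: 0.0133
```

Run:
```python
from h import *
W=r.grab_frame("wrist")
o=r.get_obs();print(o["tcp_pos"],o["orientation"],o["contact_force"],o["moment"],o["grip_width"])
A=R.from_rotvec(o["orientation"])
# handle top in wrist image: where along the blade vs pads
m=mask(W,(5,120,80),(30,255,255),(300,235,355,345));c=big(m);print(cv2.boundingRect(c))
# lift 100 mm vertical
print("up100 in tool", (A.inv().apply([0,0,.1])/.4).round(4))
```

```text
[ 0.53059973 -0.2129676   0.02417322] [-2.50534984 -1.61530473 -0.32672855] [-1.933258    0.91513815  6.01133834] [0.03882848 0.2818698  0.11457416] 0.013224809173334054
(305, 243, 43, 89)
up100 in tool [ 0.0644 -0.0005 -0.2416]
```

apply_moves(plan=[[[0,0,0,0.013,0,-0.048,1],[0,0,0,0.026,0,-0.097,1],[0,0,0,0.045,0,-0.169,1],[0,0,0,0.064,0,-0.242,1],[0,0,0,0.064,0,-0.242,1]]])

```text
clock: 4.97
tcp_pos: [0.5338, -0.2143, 0.1291]
orientation: [-2.51, -1.62, -0.334]
contact_force: [0.4, -0.4, -0.8]
grip_width: 0.0133
```

Run:
```python
from h import *
T=r.grab_frame("top")
c=big(mask(T,(0,150,60),(8,255,255),(295,240,320,262)));print("spool",onz(T,*cen(c),.025))
o=r.get_obs();print(o["tcp_pos"],o["contact_force"],o["moment"],o["grip_width"])
C=np.array([.541,.192]);d=np.array([np.cos(np.radians(75.4)),np.sin(np.radians(75.4))])
for x in(-.25,-.2):
    g=np.r_[C+x*d,.09+.036];print(x,g,deltas(grasp_tcp(g,75.4),tilt(75.4)).round(4).tolist())
```

```text
spool [0.3850979  0.00043775 0.025     ]
[ 0.532492   -0.2140832   0.12653798] [ 0.28625798  0.23506775 -1.40605454] [-0.37562983  0.18681314  0.01873397] 0.013193702888790763
-0.25 [ 0.47798266 -0.04992729  0.126     ] [0.015, 0.0006, -0.0522, 0.3067, -0.2957, 0.1295]
-0.2 [ 0.49058613 -0.00154183  0.126     ] [0.015, 0.0006, -0.0522, 0.4258, -0.3169, 0.1611]
```

apply_moves(plan=[[[0.015,0,-0.052,0.426,-0.317,0.161,1],[0.015,0,-0.052,0.426,-0.317,0.161,1],[0.015,0,-0.052,0.426,-0.317,0.161,1],[0.015,0,-0.052,0.426,-0.317,0.161,1],[0.015,0,-0.052,0.426,-0.317,0.161,1],[0.015,0,-0.052,0.426,-0.317,0.161,1],[0.015,0,-0.052,0.426,-0.317,0.161,1],[0.015,0,-0.052,0.426,-0.317,0.161,1],[0.015,0,-0.052,0.426,-0.317,0.161,1]]])

```text
clock: 5.77
tcp_pos: [0.4896, 0.003, 0.1051]
orientation: [-2.346, -1.808, -0.302]
contact_force: [-0.1, -1.0, -0.4]
grip_width: 0.0135
```

Run:
```python
from h import *
W=r.grab_frame("wrist");cv2.imwrite("pics/w3.png",W["pixels"]);print(W["pose"].round(4))
o=r.get_obs();print(o["joints"].round(3),o["tcp_pos"],o["contact_force"])
```

```text
[[ 0.9674  0.2528  0.0121  0.4994]
 [-0.2531  0.9672  0.0238  0.0339]
 [-0.0057 -0.0261  0.9996  0.2616]
 [ 0.      0.      0.      1.    ]]
[ 0.497  0.402 -0.549  2.108 -0.081  0.624 -0.203] [0.4898674  0.00262216 0.10524305] [-0.42829805  0.36986591 -1.34764902]
```

View pics/w3.png

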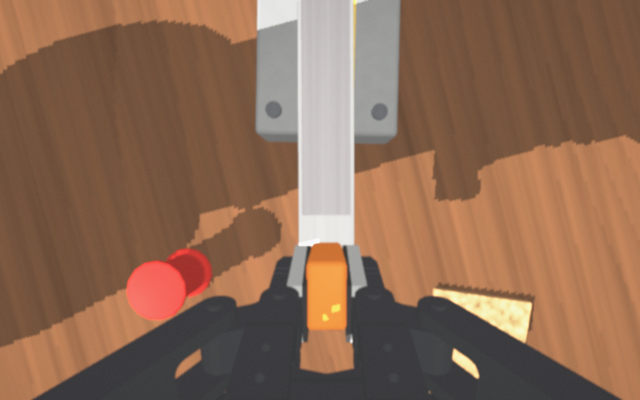

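Wrist view over the mouth: the bed's front end at row ~133 between cols ~257 and ~397, the blade above it in the centre (298–354), the bed slightly off-centre. The bed's known 90 mm width will give its height.

Run:
```python
from h import *
W=r.grab_frame("wrist");h=cv2.cvtColor(W["pixels"],cv2.COLOR_BGR2HSV)
print("row100 L",h[100,250:266].tolist(),"R",h[100,390:404].tolist());print("col365",h[124:146,365].tolist())
L=[];Rr=[]
for y in range(8,125,3):
    s=h[y,:,1].astype(int)<70; x=np.flatnonzero(s[235:420])+235
    L.append((x[0]-.5,y));Rr.append((x[-1]+.5,y))
f=lambda p:cv2.fitLine(np.float32(p),cv2.DIST_HUBER,0,.01,.01).ravel()
l,q=f(L),f(Rr); at=lambda l,y:l[2]+l[0]/l[1]*(y-l[3])
print(at(l,10),at(l,120),at(q,10),at(q,120))
for z in(.03,.033,.036,.04):
    a,b=[onz(W,at(l,y),y,z) for y in(10,120)];c,d=[onz(W,at(q,y),y,z) for y in(10,120)]
    e=a-b;g=c-d;n=np.array([-e[1],e[0]])/np.linalg.norm(e[:2]);print(z,"width",abs(n@(d-b)[:2]),abs(n@(c-a)[:2]),"yaw",np.degrees(np.arctan2(e[1],e[0])),np.degrees(np.arctan2(g[1],g[0])),"mid",((b+d)/2)[:2],((a+c)/2)[:2])
```

```text
row100 L [[13, 120, 119], [13, 118, 119], [12, 121, 118], [13, 119, 120], [12, 93, 123], [13, 41, 130], [24, 9, 142], [30, 2, 152], [30, 3, 158], [45, 6, 160], [45, 3, 162], [40, 5, 161], [60, 5, 161], [30, 3, 157], [50, 5, 158], [30, 3, 159]] R [[60, 3, 159], [60, 2, 158], [60, 2, 158], [50, 5, 156], [50, 5, 153], [40, 5, 145], [15, 16, 131], [13, 59, 113], [11, 108, 104], [12, 115, 104], [12, 120, 108], [13, 118, 112], [12, 123, 114], [13, 127, 116]]
col365 [[40, 5, 161], [40, 5, 160], [30, 3, 158], [50, 5, 160], [45, 3, 159], [60, 3, 160], [45, 3, 157], [45, 3, 156], [15, 3, 151], [45, 4, 145], [60, 2, 137], [50, 6, 127], [45, 4, 119], [40, 7, 114], [30, 7, 117], [0, 0, 115], [30, 4, 114], [30, 7, 114], [12, 32, 118], [12, 71, 122], [11, 107, 126], [12, 121, 126]]
255.61913 254.08905 399.43488 396.5537
0.03 width 0.0916680669285313 0.09180431327977494 yaw 74.17839733774257 74.06654390031626 mid [0.50910565 0.07738139] [0.52821893 0.14457935]
0.033 width 0.09048143556769542 0.09061591822740941 yaw 74.17839733774262 74.06654390031628 mid [0.50898336 0.0768138 ] [0.52784922 0.1431419 ]
0.036 width 0.08929480420685969 0.08942752317504396 yaw 74.17839733774262 74.06654390031628 mid [0.50886107 0.07624621] [0.52747951 0.14170444]
0.04 width 0.08771262905907855 0.08784299643855661 yaw 74.17839733774262 74.06654390031625 mid [0.50869802 0.07548943] [0.52698657 0.13978783]
```

```bash
cat >> h.py <<'E'
C=np.array([.542,.193]);YP=74.15;D=np.array([np.cos(np.radians(YP)),np.sin(np.radians(YP))])
def hpose(x,u): "TCP for the gauge handle at press x, underside at height u"; return grasp_tcp(np.r_[C+x*D,u+.0366],YP)
def go(x,u): print(x,u,hpose(x,u).round(4),deltas(hpose(x,u),tilt(YP)).round(4).tolist())
E
python3 - <<'E'
from h import *
go(-.19,.065);go(-.19,.048)
E
```

```text
-0.19 0.065 [0.4915 0.015  0.0832] [-0.0034, 0.0003, 0.0053, 0.0156, -0.0041, 0.0615]
-0.19 0.048 [0.4915 0.015  0.0662] [-0.0034, 0.0003, 0.0053, 0.0047, -0.0039, 0.1025]
```

apply_moves(plan=[[[-0.003,0,0.006,0.016,-0.004,0.061,1],[-0.003,0,0.006,0.01,-0.004,0.085,1],[-0.003,0,0.006,0.005,-0.004,0.102,1],[-0.003,0,0.006,0.005,-0.004,0.102,1],[-0.003,0,0.006,0.005,-0.004,0.102,1]]])

```text
clock: 6.28
tcp_pos: [0.491, 0.016, 0.0667]
orientation: [-2.367, -1.788, -0.308]
contact_force: [0.3, -0.5, -1.6]
grip_width: 0.0134
```

Run:
```python
from h import *
W=r.grab_frame("wrist");cv2.imwrite("pics/w4.png",W["pixels"]);print(W["pose"].round(4))
o=r.get_obs();print(o["tcp_pos"],o["contact_force"],o["moment"])
go(-.19,.044);go(-.19,.032)
```

```text
[[ 0.9622  0.2723  0.0086  0.5008]
 [-0.2725  0.9619  0.0244  0.0468]
 [-0.0017 -0.0258  0.9997  0.2232]
 [ 0.      0.      0.      1.    ]]
[0.49143739 0.01604585 0.06710447] [ 0.80574244 -0.93487691 -1.07537101] [-0.41207747  0.11148361 -0.00840563]
-0.19 0.044 [0.4915 0.015  0.0622] [-0.0005, 0.0002, -0.0001, -0.0057, 0.0008, 0.0111]
-0.19 0.032 [0.4915 0.015  0.0502] [-0.0005, 0.0002, -0.0001, -0.0134, 0.0008, 0.04]
```

View pics/w4.png

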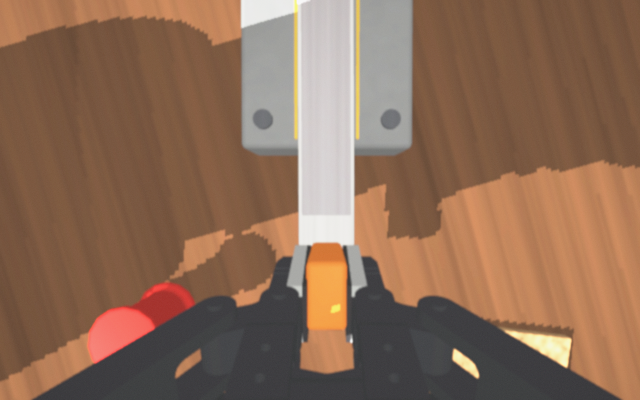

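The blade (299–354) lies centred between the yellow lines (296, 358) and the bed edges (242, 412). I'll lower until it touches.

apply_moves(plan=[[[0,0,0,-0.002,0,0.007,1],[0,0,0,-0.004,0,0.014,1],[0,0,0,-0.006,0,0.022,1],[0,0,0,-0.007,0,0.027,1],[0,0,0,-0.007,0,0.027,1],[0,0,0,-0.007,0,0.027,1]]])

```text
clock: 6.83
tcp_pos: [0.4911, 0.0169, 0.0557]
orientation: [-2.366, -1.789, -0.309]
contact_force: [-0.4, -0.6, -0.8]
grip_width: 0.0134
```

apply_moves(plan=[[[0,0,0,-0.001,0,0.0025,1],[0,0,0,-0.0013,0,0.005,1],[0,0,0,-0.0013,0,0.005,1],[0,0,0,-0.0013,0,0.005,1]]])

```text
clock: 7.17
tcp_pos: [0.4913, 0.0168, 0.0538]
orientation: [-2.367, -1.789, -0.31]
contact_force: [-0.3, 0.4, -2.1]
grip_width: 0.0133
```

apply_moves(plan=[[[0,0,0,-0.0007,0,0.0025,1],[0,0,0,-0.0007,0,0.0025,1],[0,0,0,-0.0007,0,0.0025,1]]])

```text
clock: 7.42
tcp_pos: [0.4914, 0.0167, 0.0529]
orientation: [-2.367, -1.789, -0.31]
contact_force: [-1.7, -0.4, 1.7]
grip_width: 0.0136
```

apply_moves(plan=[[[0,0,0,-0.0007,0,0.0025,1],[0,0,0,-0.0007,0,0.0025,1],[0,0,0,-0.0007,0,0.0025,1]]])

```text
clock: 7.67
tcp_pos: [0.4914, 0.0167, 0.0519]
orientation: [-2.367, -1.789, -0.31]
contact_force: [-1.7, -1.8, 5.8]
grip_width: 0.0132
```

apply_moves(plan=[[[0,0,0,-0.0007,0,0.0025,1],[0,0,0,-0.0007,0,0.0025,1],[0,0,0,-0.0007,0,0.0025,1]]])

```text
clock: 7.92
tcp_pos: [0.4914, 0.0166, 0.0511]
orientation: [-2.367, -1.789, -0.31]
contact_force: [-3.5, -3.2, 9.5]
grip_width: 0.0135
```

Contact from TCP z ≈ 0.053. I'll ease up slightly and slide the gauge level toward the back stop.

apply_moves(plan=[[[0,0,0,0.0008,0,-0.003,1],[0,0,0,0.02,0,0.002,1],[0,0,0,0.04,0,0.0075,1],[0,0,0,0.065,0,0.0142,1],[0,0,0,0.09,0,0.021,1],[0,0,0,0.115,0,0.0276,1],[0,0,0,0.14,0,0.0343,1],[0,0,0,0.165,0,0.041,1],[0,0,0,0.18,0,0.045,1],[0,0,0,0.188,0,0.0472,1],[0,0,0,0.188,0,0.0472,1],[0,0,0,0.188,0,0.0472,1]]])

```text
clock: 8.92
tcp_pos: [0.5148, 0.0901, 0.0536]
orientation: [-2.371, -1.79, -0.314]
contact_force: [-1.4, -7.5, 18.4]
grip_width: 0.0134
```

```bash
cat >> h.py <<'E'
def hx():
    o=r.get_obs();p=o["tcp_pos"][:2]-C;f=o["contact_force"]
    print("clock",o["clock"].round(2),"handle x",(p@D-.0049).round(4),"lat",(p@[-D[1],D[0]]).round(4),"z",o["tcp_pos"][2].round(4),"F along",(f[:2]@D).round(1),"lat",(f[:2]@[-D[1],D[0]]).round(1),"z",f[2].round(1),"M",o["moment"].round(2))
E
python3 - <<'E'
from h import *
S=r.grab_frame("scene");hx()
w=cv2.resize(S["pixels"][140:240,310:450],(784,560),interpolation=cv2.INTER_CUBIC);cv2.imwrite("pics/s2.png",w)
E
```

```text
Traceback (most recent call last):
  File "h.py", line 41, in hx
    print("clock",o["clock"].round(2),"handle x",(p@D-.0049).round(4),"lat",(p@[-D[1],D[0]]).round(4),"z",o["tcp_pos"][2].round(4),"F along",(f[:2]@D).round(1),"lat",(f[:2]@[-D[1],D[0]]).round(1),"z",f[2].round(1),"M",o["moment"].round(2))
                  ^^^^^^^^^^^^^^^^
AttributeError: 'float' object has no attribute 'round'
```

apply_moves(plan=[[[0,0,0,0.0007,0,-0.0025,1],[0,0,0,0.0013,0,-0.005,1],[0,0,0,0.0013,0,-0.005,1]]])

```text
clock: 9.22
tcp_pos: [0.512, 0.0915, 0.0538]
orientation: [-2.366, -1.789, -0.309]
contact_force: [0.3, -0.3, -0.5]
grip_width: 0.013
```

```bash
sed -i 's/o\["clock"\].round(2)/round(o["clock"],2)/' h.py
python3 - <<'E'
from h import *
hx();S=r.grab_frame("scene");hx()
w=cv2.resize(S["pixels"][140:240,310:450],(784,560),interpolation=cv2.INTER_CUBIC);cv2.imwrite("pics/s2.png",w)
E
```

```text
clock 9.22 handle x -0.1107 lat 0.0012 z 0.0538 F along -0.2 lat -0.4 z -0.5 M [-0.39  0.   -0.04]
clock 9.27 handle x -0.1107 lat 0.0012 z 0.0537 F along -2.3 lat 1.3 z 2.8 M [-0.35  0.11  0.03]
```

View pics/s2.png

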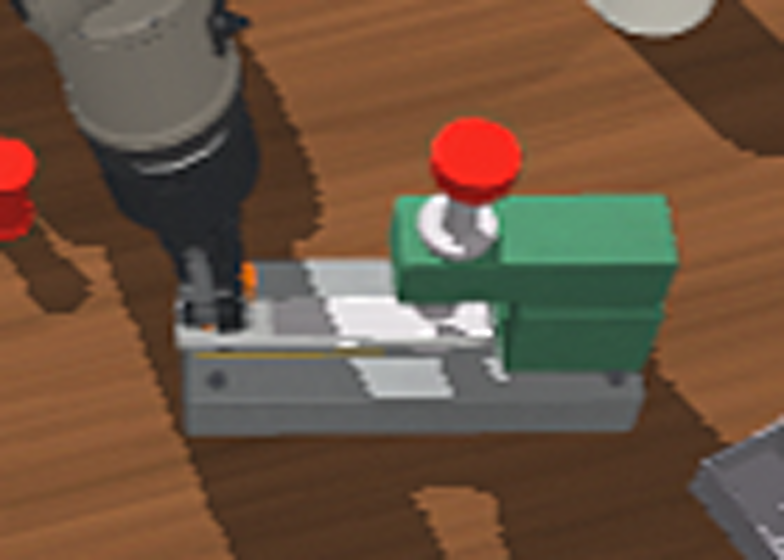

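The scene crop shows the blade flat on the bed between the lines, its tip under the ram near the back stop. I'll push on by millimetres to feel the stop.

apply_moves(plan=[[[0,0,0,0.0048,0,0.0013,1],[0,0,0,0.0097,0,0.0026,1],[0,0,0,0.0097,0,0.0026,1],[0,0,0,0.0097,0,0.0026,1]]])

```text
clock: 9.6
tcp_pos: [0.5133, 0.0957, 0.0537]
orientation: [-2.366, -1.79, -0.31]
contact_force: [0.7, 0.4, 0.4]
grip_width: 0.0139
```

apply_moves(plan=[[[0,0,0,0.0048,0,0.0013,1],[0,0,0,0.0048,0,0.0013,1],[0,0,0,0.0048,0,0.0013,1]]])

```text
clock: 9.85
tcp_pos: [0.5134, 0.0958, 0.0537]
orientation: [-2.368, -1.789, -0.307]
contact_force: [-3.2, -6.4, 6.7]
grip_width: 0.0136
```

```bash
python3 -c "
from h import *
hx()"
```

```text
clock 9.85 handle x -0.1062 lat 0.001 z 0.0537 F along -7.0 lat 1.3 z 6.7 M [-1.25  0.5   0.08]
```

Back stop felt (−7 N along, handle x ≈ −106 mm). I'll relieve the push, release and withdraw.

apply_moves(plan=[[[0,0,0,-0.0036,0,-0.001,1],[0,0,0,-0.0036,0,-0.001,1],[0,0,0,-0.0036,0,-0.001,-0.2],[0,0,0,-0.0036,0,-0.001,-0.2],[0,0,0,-0.0036,0,-0.001,-0.2],[0,0,0,-0.0036,0,-0.001,-0.2],[0,0,0,-0.0036,0,-0.001,-0.2],[0,0,0,-0.0036,0,-0.05,-0.2],[0,0,0,-0.0036,0,-0.12,-0.2],[0,0,0,-0.0036,0,-0.22,-0.2],[0,0,0,-0.0036,0,-0.3,-0.2]]])

```text
clock: 10.77
tcp_pos: [0.505, 0.0658, 0.1711]
orientation: [-2.366, -1.79, -0.309]
contact_force: [-0.1, 0.4, 0.6]
grip_width: 0.0514
```

Run:
```python
from h import *
hx();W=r.grab_frame("wrist");cv2.imwrite("pics/w5.png",W["pixels"]);print(W["pose"].round(4))
c=np.array([.542,.193]); print("cap hover",deltas((*c,.235),down(YP)).round(4).tolist())
```

```text
clock 10.77 handle x -0.1374 lat 0.0009 z 0.1711 F along 0.3 lat 0.2 z 0.6 M [-0.26 -0.02 -0.04]
[[ 9.625e-01  2.711e-01  7.700e-03  5.146e-01]
 [-2.712e-01  9.622e-01  2.410e-02  9.670e-02]
 [-8.000e-04 -2.530e-02  9.997e-01  3.276e-01]
 [ 0.000e+00  0.000e+00  0.000e+00  1.000e+00]]
cap hover [0.0021, -0.0836, 0.0, 0.3585, -0.0059, -0.0551]
```

View pics/w5.png

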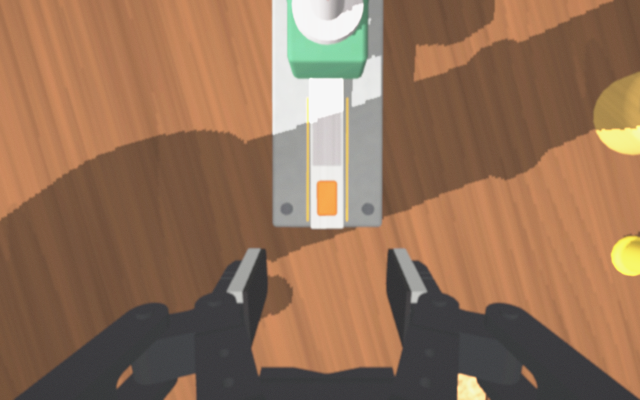

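The gauge lies straight between the lines, handle top at (327,198), tail flush with the bed front (row ~227), so handle x ≈ −106 mm: seated. Next, over the cap with fingers shut.

apply_moves(plan=[[[0,-0.02,0,0.03,0,-0.1,1],[0.002,-0.05,0,0.1,-0.002,-0.16,1],[0.002,-0.083,0,0.18,-0.004,-0.14,1],[0.002,-0.083,0,0.27,-0.005,-0.1,1],[0.002,-0.083,0,0.358,-0.006,-0.055,1],[0.002,-0.083,0,0.358,-0.006,-0.055,1],[0.002,-0.083,0,0.358,-0.006,-0.055,1],[0.002,-0.083,0,0.358,-0.006,-0.055,1]]])

```text
clock: 11.48
tcp_pos: [0.5389, 0.194, 0.2272]
orientation: [-2.499, -1.893, 0.008]
contact_force: [0.6, 0.1, -0.1]
grip_width: 0.0002
```

Run:
```python
from h import *
hx();W=r.grab_frame("wrist");o=r.get_obs();print(o["grip_width"],o["joints"].round(2),o["tcp_pos"])
m=mask(W,(0,150,80),(8,255,255));c=big(m);print(cv2.boundingRect(c),cen(c))
print("TCP px",proj(W,o["tcp_pos"]));  print([ (z,onz(W,*cen(c),z).round(4)) for z in(.185,.195)])
cv2.imwrite("pics/w6.png",W["pixels"])
```

```text
clock 11.48 handle x -0.0048 lat 0.0033 z 0.2272 F along 0.3 lat -0.5 z -0.1 M [-0.    0.03  0.01]
-0.0001733415891822601 [-0.03  0.37 -0.53  1.78  0.2   1.06 -0.91] [0.53912019 0.1929968  0.22736821]
(295, 191, 75, 68) (332.5354207074905, 223.63748037314122)
TCP px [325.74748885 265.37227852]
[(0.185, array([0.5434, 0.1957, 0.185 ])), (0.195, array([0.5443, 0.1993, 0.195 ]))]
```

View pics/w6.png

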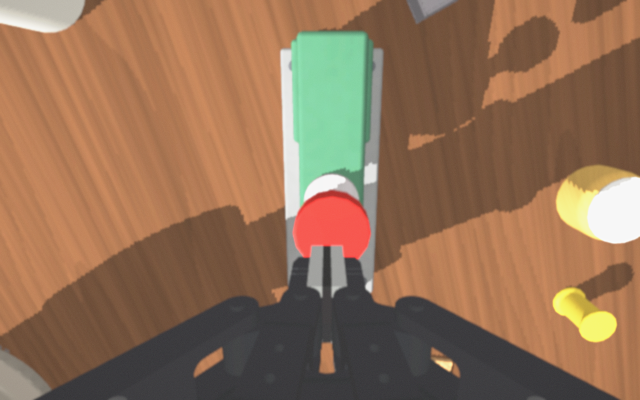

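The cap's disc spans cols 295–370 and rows 191–~266; its centre is ~4 mm to the right of the fingertips. I'll correct that and descend to feel the cap.

apply_moves(plan=[[[0,0,0,0.004,0.0085,0.03,1],[0,0,0,0.004,0.0085,0.06,1],[0,0,0,0.004,0.0085,0.06,1],[0,0,0,0.004,0.0085,0.06,1]]])

```text
clock: 11.87
tcp_pos: [0.542, 0.1936, 0.2022]
orientation: [-2.5, -1.89, 0.011]
contact_force: [-0.0, 0.7, -0.1]
grip_width: 0.0001
```

apply_moves(plan=[[[0,0,0,0,0,0.005,1],[0,0,0,0,0,0.01,1],[0,0,0,0,0,0.01,1],[0,0,0,0,0,0.01,1]]])

```text
clock: 12.2
tcp_pos: [0.5427, 0.195, 0.1998]
orientation: [-2.5, -1.892, 0.006]
contact_force: [-0.1, 0.2, 1.1]
grip_width: -0.0001
```

apply_moves(plan=[[[0,0,0,0,0,0.0025,1],[0,0,0,0,0,0.005,1],[0,0,0,0,0,0.005,1],[0,0,0,0,0,0.005,1]]])

```text
clock: 12.53
tcp_pos: [0.5426, 0.1949, 0.1976]
orientation: [-2.5, -1.892, 0.007]
contact_force: [-0.3, 0.9, 0.5]
grip_width: 0.0
```

apply_moves(plan=[[[0,0,0,0,0,0.0025,1],[0,0,0,0,0,0.005,1],[0,0,0,0,0,0.005,1],[0,0,0,0,0,0.005,1]]])

```text
clock: 12.87
tcp_pos: [0.5426, 0.1949, 0.1955]
orientation: [-2.5, -1.892, 0.007]
contact_force: [0.5, -0.3, -0.3]
grip_width: -0.0002
```

apply_moves(plan=[[[0,0,0,0,0,0.0025,1],[0,0,0,0,0,0.005,1],[0,0,0,0,0,0.005,1],[0,0,0,0,0,0.005,1]]])

```text
clock: 13.2
tcp_pos: [0.5426, 0.1949, 0.1935]
orientation: [-2.5, -1.892, 0.007]
contact_force: [1.3, 0.5, 0.9]
grip_width: -0.0004
```

apply_moves(plan=[[[0,0,0,0,0,0.0025,1],[0,0,0,0,0,0.005,1],[0,0,0,0,0,0.005,1]]])

```text
clock: 13.45
tcp_pos: [0.5426, 0.195, 0.1916]
orientation: [-2.5, -1.892, 0.006]
contact_force: [-0.6, -0.4, -0.9]
grip_width: 0.0
```

apply_moves(plan=[[[0,0,0,0,0,0.0025,1],[0,0,0,0,0,0.005,1],[0,0,0,0,0,0.005,1]]])

```text
clock: 13.7
tcp_pos: [0.5427, 0.195, 0.1897]
orientation: [-2.5, -1.892, 0.006]
contact_force: [-0.0, 0.3, 0.8]
grip_width: 0.0002
```

apply_moves(plan=[[[0,0,0,0,0,0.0025,1],[0,0,0,0,0,0.005,1],[0,0,0,0,0,0.005,1]]])

```text
clock: 13.95
tcp_pos: [0.5427, 0.195, 0.1875]
orientation: [-2.5, -1.892, 0.006]
contact_force: [-0.3, -0.7, 1.1]
grip_width: 0.0001
```

apply_moves(plan=[[[0,0,0,0,0,0.0025,1],[0,0,0,0,0,0.005,1],[0,0,0,0,0,0.005,1]]])

```text
clock: 14.2
tcp_pos: [0.5426, 0.195, 0.1855]
orientation: [-2.5, -1.892, 0.006]
contact_force: [-0.4, -0.6, 1.0]
grip_width: 0.0001
```

apply_moves(plan=[[[0,0,0,0,0,0.0025,1],[0,0,0,0,0,0.005,1],[0,0,0,0,0,0.005,1]]])

```text
clock: 14.45
tcp_pos: [0.5426, 0.195, 0.1835]
orientation: [-2.5, -1.892, 0.006]
contact_force: [1.1, 0.7, 0.5]
grip_width: -0.0001
```

No clear force yet, so I'll check the cap against the fingertips in the cameras.

Run:
```python
from h import *
hx();W=r.grab_frame("wrist");S=r.grab_frame("scene")
for f in(W,): 
    c=big(mask(f,(0,150,80),(8,255,255)));b=cv2.boundingRect(c);Z=f["fx"]*.042/(b[2]);cx=b[0]+b[2]/2-.5;cy=b[1]+b[2]/2-.5
    d=np.array([(cx-f["cx"])/f["fx"],-(cy-f["cy"])/f["fy"],-1])*Z;print(b,"cap centre",f["pose"][:3,:3]@d+f["pose"][:3,3])
a=cen(big(mask(S,(0,150,80),(6,255,255),(375,140,425,190))));print("scene cap px",a,"was 394.35,168.09; tcp px",proj(S,r.get_obs()["tcp_pos"]))
cv2.imwrite("pics/s3.png",np.hstack([cv2.resize(S["pixels"][130:230,340:440],(400,400),interpolation=cv2.INTER_CUBIC),cv2.resize(W["pixels"][150:350,230:430],(400,400))]))
```

```text
clock 14.45 handle x -0.0028 lat -0.0 z 0.1835 F along 0.9 lat -0.9 z 0.5 M [-0.03 -0.17 -0.04]
(280, 215, 91, 74) cap centre [0.54209176 0.19285392 0.1756753 ]
scene cap px (392.48644338118015, 171.77671451355658) was 394.35,168.09; tcp px [394.75859598 168.75857086]
```

View pics/s3.png

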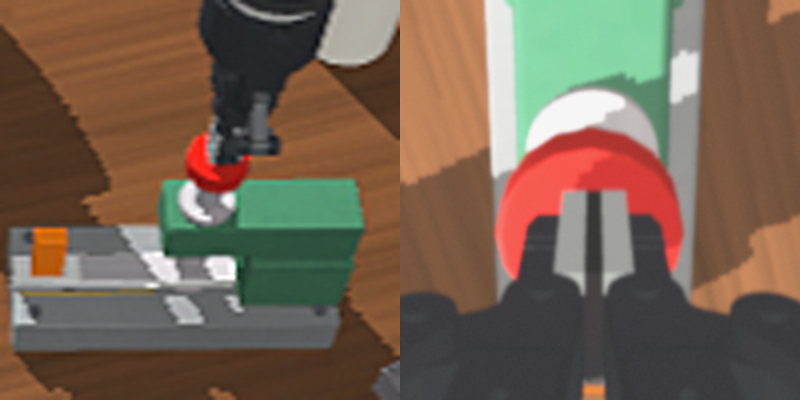

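The picture shows the fingertips on or just above the cap. I'll compare the cap's unoccluded lower edge in the scene view with the starting image.

Run:
```python
from h import *
S=r.grab_frame("scene");S0=dict(S);S0["pixels"]=cv2.imread("pics/scene0.png")
for f in(S0,S):
    m=mask(f,(0,120,60),(8,255,255),(375,140,425,190));b=cv2.boundingRect(big(m))
    g=f["pixels"][150:190,:,:].astype(int);red=g[:,:,2]-g[:,:,1]
    print(b,[ (x,(np.flatnonzero(red[:,x]>70)+150)[[0,-1]].tolist()) for x in(388,390,392,394,396,398,400)])
p=np.array([.5426,.193,.18]);print("px per mm down",(proj(S,p-[0,0,.01])-proj(S,p))/10)
o=r.get_obs();print(o["contact_force"])
```

```text
(386, 161, 18, 16) [(388, [163, 173]), (390, [162, 174]), (392, [161, 175]), (394, [161, 176]), (396, [161, 175]), (398, [162, 174]), (400, [163, 174])]
(386, 163, 17, 15) [(388, [164, 174]), (390, [163, 176]), (392, [171, 177]), (394, [171, 177]), (396, [171, 177]), (398, [171, 176]), (400, [170, 174])]
px per mm down [-0.06198677  0.21856916]
[0.85833231 0.52884554 1.1112725 ]
```

The cap's edge has dropped ~1.5 px, so the ram has already been following by ~6 mm with little resting force. I'll go on in smaller steps and watch for the nip.

apply_moves(plan=[[[0,0,0,0,0,0.0025,1],[0,0,0,0,0,0.005,1],[0,0,0,0,0,0.005,1]]])

```text
clock: 14.85
tcp_pos: [0.5425, 0.195, 0.1815]
orientation: [-2.5, -1.892, 0.007]
contact_force: [0.4, -0.6, 1.8]
grip_width: 0.0001
```

apply_moves(plan=[[[0,0,0,0,0,0.00125,1],[0,0,0,0,0,0.0025,1],[0,0,0,0,0,0.0025,1]]])

```text
clock: 15.1
tcp_pos: [0.5425, 0.195, 0.1806]
orientation: [-2.5, -1.892, 0.007]
contact_force: [-0.0, 0.0, 1.4]
grip_width: 0.0
```

apply_moves(plan=[[[0,0,0,0,0,0.0005,1],[0,0,0,0,0,0.001,1]]])

```text
clock: 15.27
tcp_pos: [0.5425, 0.195, 0.1803]
orientation: [-2.5, -1.892, 0.006]
contact_force: [0.9, -0.7, 3.5]
grip_width: -0.0
```

```bash
python3 -c "
from h import *
o=r.get_obs();print(o['tcp_pos'],o['contact_force'],o['moment'],o['tau'].round(2))"
```

```text
[0.54253506 0.19499475 0.1802962 ] [ 0.87528895 -0.66466358  3.52615461] [-0.03524734 -0.01440365 -0.03380803] [ -0.2  -49.07  -5.2  -24.14  -0.11  -0.     0.  ]
```

apply_moves(plan=[[[0,0,0,0,0,0.0006,1],[0,0,0,0,0,0.0006,1]]])

```text
clock: 15.43
tcp_pos: [0.5425, 0.1949, 0.18]
orientation: [-2.5, -1.892, 0.007]
contact_force: [-0.3, 0.3, 2.6]
grip_width: 0.0001
```

apply_moves(plan=[[[0,0,0,0,0,0.0006,1],[0,0,0,0,0,0.0006,1]]])

```text
clock: 15.6
tcp_pos: [0.5425, 0.195, 0.1798]
orientation: [-2.5, -1.892, 0.007]
contact_force: [0.2, 0.4, 2.1]
grip_width: 0.0002
```

apply_moves(plan=[[[0,0,0,0,0,0.0006,1],[0,0,0,0,0,0.0006,1]]])

```text
clock: 15.77
tcp_pos: [0.5425, 0.1949, 0.1795]
orientation: [-2.5, -1.892, 0.007]
contact_force: [0.9, -0.6, 3.4]
grip_width: 0.0003
```

apply_moves(plan=[[[0,0,0,0,0,0.0006,1],[0,0,0,0,0,0.0006,1]]])

```text
clock: 15.93
tcp_pos: [0.5425, 0.195, 0.1793]
orientation: [-2.5, -1.892, 0.006]
contact_force: [0.1, 0.1, 2.4]
grip_width: 0.0001
```

apply_moves(plan=[[[0,0,0,0,0,0.0006,1],[0,0,0,0,0,0.0006,1]]])

```text
clock: 16.1
tcp_pos: [0.5425, 0.1949, 0.179]
orientation: [-2.5, -1.892, 0.007]
contact_force: [0.8, 0.6, 2.7]
grip_width: 0.0001
```

Run:
```python
from h import *
S=r.grab_frame("scene");W=r.grab_frame("wrist")
g=S["pixels"][150:190].astype(int);red=g[:,:,2]-g[:,:,1]
print([ (x,(np.flatnonzero(red[:,x]>70)+150)[[0,-1]].tolist()) for x in(388,390,392,394,396,398,400)])
b=cv2.boundingRect(big(mask(W,(0,150,80),(8,255,255))));print(b)
w6=cv2.imread("pics/w6.png")
for im in(w6,W["pixels"]):
    g=im.astype(int);red=(g[:,:,2]-np.maximum(g[:,:,1],g[:,:,0]))
    print([(y,(np.flatnonzero(red[y,250:400]>60)+250)[[0,-1]].tolist()) for y in range(205,262,8)])
o=r.get_obs();print(o["contact_force"],o["tcp_pos"])
```

```text
[(388, [165, 176]), (390, [164, 177]), (392, [172, 178]), (394, [172, 178]), (396, [172, 178]), (398, [172, 177]), (400, [170, 174])]
(280, 215, 91, 74)
[(205, [250, 361]), (213, [250, 366]), (221, [294, 368]), (229, [293, 370]), (237, [293, 369]), (245, [295, 367]), (253, [300, 362]), (261, [398, 399])]
[(205, [253, 271]), (213, [254, 266]), (221, [257, 348]), (229, [250, 358]), (237, [285, 364]), (245, [282, 367]), (253, [280, 369]), (261, [278, 370])]
[1.51693394 0.69802041 2.210309  ] [0.54252397 0.19496584 0.17900712]
```

Both views agree the cap touched at TCP z ≈ 0.192–0.195, so the ram has gone ~13–16 mm and is sliding at 2–3 N. I'll continue in fine steps.

apply_moves(plan=[[[0,0,0,0,0,0.0006,1],[0,0,0,0,0,0.0006,1]]])

```text
clock: 16.37
tcp_pos: [0.5425, 0.195, 0.1788]
orientation: [-2.5, -1.892, 0.007]
contact_force: [0.7, 0.2, 2.7]
grip_width: -0.0002
```

apply_moves(plan=[[[0,0,0,0,0,0.0006,1],[0,0,0,0,0,0.0006,1]]])

```text
clock: 16.53
tcp_pos: [0.5425, 0.195, 0.1786]
orientation: [-2.5, -1.892, 0.007]
contact_force: [0.0, -1.1, 2.2]
grip_width: -0.0
```

apply_moves(plan=[[[0,0,0,0,0,0.0006,1],[0,0,0,0,0,0.0006,1]]])

```text
clock: 16.7
tcp_pos: [0.5425, 0.195, 0.1783]
orientation: [-2.5, -1.892, 0.007]
contact_force: [1.5, -0.5, 2.8]
grip_width: -0.0001
```

apply_moves(plan=[[[0,0,0,0,0,0.0006,1],[0,0,0,0,0,0.0006,1]]])

```text
clock: 16.87
tcp_pos: [0.5425, 0.195, 0.178]
orientation: [-2.5, -1.892, 0.007]
contact_force: [0.8, -0.1, 2.6]
grip_width: 0.0
```

apply_moves(plan=[[[0,0,0,0,0,0.0006,1],[0,0,0,0,0,0.0006,1]]])

```text
clock: 17.03
tcp_pos: [0.5425, 0.195, 0.1778]
orientation: [-2.5, -1.892, 0.007]
contact_force: [-0.4, 0.4, 2.4]
grip_width: -0.0001
```

apply_moves(plan=[[[0,0,0,0,0,0.0006,1],[0,0,0,0,0,0.0006,1]]])

```text
clock: 17.2
tcp_pos: [0.5425, 0.195, 0.1776]
orientation: [-2.5, -1.892, 0.007]
contact_force: [1.8, -0.0, 2.2]
grip_width: -0.0001
```

apply_moves(plan=[[[0,0,0,0,0,0.0006,1],[0,0,0,0,0,0.0006,1]]])

```text
clock: 17.37
tcp_pos: [0.5425, 0.195, 0.1773]
orientation: [-2.5, -1.892, 0.007]
contact_force: [-0.2, -0.3, 2.6]
grip_width: 0.0001
```

apply_moves(plan=[[[0,0,0,0,0,0.0006,1],[0,0,0,0,0,0.0006,1]]])

```text
clock: 17.53
tcp_pos: [0.5425, 0.195, 0.1771]
orientation: [-2.5, -1.892, 0.007]
contact_force: [0.4, 0.4, 1.0]
grip_width: 0.0001
```

apply_moves(plan=[[[0,0,0,0,0,0.0006,1],[0,0,0,0,0,0.0006,1]]])

```text
clock: 17.7
tcp_pos: [0.5425, 0.195, 0.1769]
orientation: [-2.5, -1.892, 0.007]
contact_force: [0.8, 0.0, 2.6]
grip_width: -0.0001
```

apply_moves(plan=[[[0,0,0,0,0,0.0006,1],[0,0,0,0,0,0.0006,1]]])

```text
clock: 17.87
tcp_pos: [0.5425, 0.195, 0.1766]
orientation: [-2.5, -1.892, 0.007]
contact_force: [1.2, -0.7, 1.6]
grip_width: -0.0001
```

apply_moves(plan=[[[0,0,0,0,0,0.0006,1],[0,0,0,0,0,0.0006,1]]])

```text
clock: 18.03
tcp_pos: [0.5425, 0.1949, 0.1764]
orientation: [-2.5, -1.892, 0.007]
contact_force: [-0.3, -0.3, 1.4]
grip_width: -0.0002
```

apply_moves(plan=[[[0,0,0,0,0,0.0006,1],[0,0,0,0,0,0.0006,1]]])

```text
clock: 18.2
tcp_pos: [0.5425, 0.195, 0.1761]
orientation: [-2.5, -1.892, 0.007]
contact_force: [0.7, -0.3, 3.0]
grip_width: 0.0002
```

apply_moves(plan=[[[0,0,0,0,0,0.0006,1],[0,0,0,0,0,0.0006,1]]])

```text
clock: 18.37
tcp_pos: [0.5425, 0.195, 0.1761]
orientation: [-2.5, -1.892, 0.006]
contact_force: [-0.5, -1.1, 2.6]
grip_width: 0.0
```

apply_moves(plan=[[[0,0,0,0,0,0.0006,1],[0,0,0,0,0,0.0006,1]]])

```text
clock: 18.53
tcp_pos: [0.5426, 0.195, 0.176]
orientation: [-2.5, -1.892, 0.006]
contact_force: [0.7, -1.8, 5.9]
grip_width: 0.0002
```

The TCP has stopped following (0.1761 → 0.1760) and the force has risen to 5.9 N, which looks like the nip. I'll hold one row and read again.

apply_moves(plan=[[[0,0,0,0,0,0,1],[0,0,0,0,0,0,1]]])

```text
clock: 18.7
tcp_pos: [0.5426, 0.195, 0.176]
orientation: [-2.5, -1.892, 0.006]
contact_force: [-0.4, -0.5, 4.8]
grip_width: -0.0
```

Run:
```python
from h import *
o=r.get_obs();print(o["contact_force"],o["tcp_pos"])
r.grab_frame("top");o=r.get_obs();print(o["contact_force"],o["tcp_pos"])
```

```text
[-0.42236807 -0.53273518  4.80512566] [0.54255978 0.19500996 0.17598766]
[ 0.10164795 -0.34378739  5.39128185] [0.54251723 0.19497055 0.17595532]
```

apply_moves(plan=[[[0,0,0,0,0,0.0003,1],[0,0,0,0,0,0.0003,1],[0,0,0,0,0,0.0003,1]]])

```text
clock: 19.0
tcp_pos: [0.5426, 0.195, 0.176]
orientation: [-2.5, -1.892, 0.006]
contact_force: [-0.8, -1.2, 6.0]
grip_width: 0.0002
```

Nip confirmed: the TCP did not move and the force rose another 1 N, to about 6 N at most. Now I'll let go, rise and return above the handle.

apply_moves(plan=[[[0,0,0,0,0,-0.02,1],[0,0,0,0,0,-0.1,1],[0,0,0,0,0,-0.18,1],[0,0,0,-0.1,0,-0.18,1],[0,0.03,0,-0.2,0,-0.18,-0.2],[0,0.06,0,-0.3,0,-0.16,-0.2],[0,0.06,0,-0.3,0,-0.16,-0.2]]])

```text
clock: 19.58
tcp_pos: [0.5081, 0.0664, 0.2372]
orientation: [-2.419, -1.799, -0.216]
contact_force: [-1.0, -1.8, -0.8]
grip_width: 0.0358
```

Run:
```python
from h import *
hx();P=hpose(-.106,.0355);z=tilt(YP).as_matrix()[:,2]
for k in(.1,.05,0): print(k,deltas(P-k*z,tilt(YP)).round(4).tolist())
W=r.grab_frame("wrist");c=big(mask(W,(5,150,120),(22,255,255)));rc=cv2.minAreaRect(c);q=onz(W,*rc[0],.0895);print(rc,q,((q[:2]-C)@D,(q[:2]-C)@[-D[1],D[0]]))
S=r.grab_frame("scene");g=S["pixels"][150:190].astype(int);red=g[:,:,2]-g[:,:,1]
print([ (x,(np.flatnonzero(red[:,x]>70)+150)[[0,-1]].tolist()) for x in(388,390,392,394,396,398,400)])
```

```text
clock 19.58 handle x -0.1359 lat -0.0019 z 0.2372 F along -2.0 lat 0.5 z -0.8 M [-0.32  0.1   0.01]
0.1 [-0.0021, 0.0242, -0.0051, -0.0302, -0.0027, 0.2152]
0.05 [-0.0021, 0.0242, -0.0051, -0.0207, -0.002, 0.3399]
0 [-0.0021, 0.0242, -0.0051, -0.0112, -0.0012, 0.4645]
((324.0, 184.0), (26.0, 14.0), 90.0) [0.51305538 0.09224093 0.0895    ] (np.float64(-0.10483355930085526), np.float64(0.00032485063617782375))
[(388, [166, 177]), (390, [165, 178]), (392, [164, 179]), (394, [164, 179]), (396, [165, 178]), (398, [166, 177]), (400, [167, 175])]
```

apply_moves(plan=[[[-0.002,0.024,-0.005,-0.03,-0.003,0.215,-0.2],[-0.002,0.024,-0.005,-0.03,-0.003,0.215,-0.2],[-0.002,0.024,-0.005,-0.03,-0.003,0.215,-0.2],[-0.002,0.024,-0.005,-0.025,-0.002,0.28,-0.2],[-0.002,0.024,-0.005,-0.02,-0.002,0.34,-0.2],[-0.002,0.024,-0.005,-0.015,-0.001,0.42,-0.2],[-0.002,0.024,-0.005,-0.012,-0.001,0.45,-0.2],[-0.002,0.024,-0.005,-0.01,-0.001,0.464,-0.2],[-0.002,0.024,-0.005,-0.01,-0.001,0.464,-0.2]]])

```text
clock: 20.43
tcp_pos: [0.5171, 0.112, 0.0567]
orientation: [-2.348, -1.809, -0.314]
contact_force: [0.2, -0.4, 0.8]
grip_width: 0.0512
```

Run:
```python
from h import *
hx();print(deltas(hpose(-.105,.0355),tilt(YP)).round(4).tolist())
W=r.grab_frame("wrist");cv2.imwrite("pics/w7.png",W["pixels"])
c=big(mask(W,(5,150,120),(25,255,255),(280,220,380,345)));print(cv2.minAreaRect(c))
```

```text
clock 20.43 handle x -0.0896 lat 0.0018 z 0.0567 F along -0.3 lat -0.3 z 0.8 M [-0.28  0.1  -0.  ]
[-0.0014, -0.001, 0.0059, -0.0392, 0.0038, -0.003]
((327.5, 311.0), (66.0, 37.0), 90.0)
```

apply_moves(plan=[[[-0.001,-0.001,0.006,-0.02,0.002,-0.002,-0.2],[-0.001,-0.001,0.006,-0.039,0.004,-0.003,-0.2],[-0.001,-0.001,0.006,-0.039,0.004,-0.003,-0.2],[-0.001,-0.001,0.006,-0.039,0.004,-0.003,-0.2]]])

```text
clock: 20.82
tcp_pos: [0.5149, 0.093, 0.0541]
orientation: [-2.374, -1.784, -0.312]
contact_force: [-0.5, -0.0, -0.8]
grip_width: 0.0511
```

Run:
```python
from h import *
hx();print(deltas(hpose(-.105,.0355),tilt(YP)).round(4).tolist())
W=r.grab_frame("wrist");cv2.imwrite("pics/w7.png",W["pixels"])
c=big(mask(W,(5,150,120),(25,255,255),(280,220,380,345)));print(cv2.minAreaRect(c))
```

```text
clock 20.82 handle x -0.1085 lat -0.0013 z 0.0541 F along -0.1 lat 0.5 z -0.8 M [-0.2   0.02  0.04]
[0.0007, 0.0002, -0.0017, 0.0083, -0.0033, 0.0031]
((320.0, 281.0), (84.0, 40.0), 90.0)
```

apply_moves(plan=[[[0,0,-0.0017,0.006,-0.0045,0.003,-0.2],[0,0,-0.0017,0.006,-0.0045,0.003,-0.2],[0,0,-0.0017,0.006,-0.0045,0.003,-0.2]]])

```text
clock: 21.12
tcp_pos: [0.5135, 0.0979, 0.0531]
orientation: [-2.366, -1.793, -0.313]
contact_force: [-0.7, -0.4, 0.0]
grip_width: 0.0514
```

Run:
```python
from h import *
hx();print(deltas(hpose(-.105,.0355),tilt(YP)).round(4).tolist())
W=r.grab_frame("wrist");cv2.imwrite("pics/w8.png",W["pixels"])
c=big(mask(W,(5,150,120),(25,255,255),(280,220,380,345)));print(cv2.minAreaRect(c))
```

```text
clock 21.12 handle x -0.1042 lat 0.0015 z 0.0531 F along -0.6 lat 0.5 z 0.0 M [-0.29  0.06  0.05]
[0.0002, 0.0001, 0.0009, -0.0015, 0.0037, -0.002]
((327.5, 292.5), (89.0, 41.0), 90.0)
```

apply_moves(plan=[[[0,0,0,-0.002,0,-0.002,1],[0,0,0,-0.002,0,-0.002,1],[0,0,0,-0.002,0,-0.002,1],[0,0,0,-0.002,0,-0.002,1],[0,0,0,-0.002,0,-0.002,1],[0,0,0,-0.002,0,-0.002,1],[0,0,0,-0.002,0,-0.002,1],[0,0,0,-0.002,0,-0.002,1]]], force=50)

```text
clock: 21.83
tcp_pos: [0.5134, 0.0964, 0.0537]
orientation: [-2.367, -1.792, -0.313]
contact_force: [-1.0, -1.1, 3.3]
grip_width: 0.0136
```

```bash
python3 -c "
from h import *
hx();o=r.get_obs();print(o['grip_width']);A=R.from_rotvec(o['orientation']);print((A.inv().apply(np.r_[-D*.01,0])/.4).round(5),(A.inv().apply([0,0,.001])/.4).round(5),A.as_matrix()[:,0].round(3))"
```

```text
clock 21.83 handle x -0.1057 lat 0.0011 z 0.0537 F along -1.4 lat 0.7 z 3.3 M [-0.31  0.3   0.08]
0.013577113801196595
[-2.415e-02 -4.000e-05 -6.460e-03] [ 0.00065  0.      -0.00242] [0.262 0.93  0.258]
```

Grasped. I'll draw straight back slowly first, to feel the drag.

apply_moves(plan=[[[0,0,0,-0.0036,0,-0.001,1],[0,0,0,-0.0072,0,-0.0019,1],[0,0,0,-0.0109,0,-0.0029,1],[0,0,0,-0.0145,0,-0.0039,1]]])

```text
clock: 22.17
tcp_pos: [0.5118, 0.0914, 0.0537]
orientation: [-2.366, -1.792, -0.314]
contact_force: [0.9, 4.5, -0.8]
grip_width: 0.0137
```

apply_moves(plan=[[[0,0,0,-0.006,0,-0.0016,1],[0,0,0,-0.012,0,-0.0032,1],[0,0,0,-0.018,0,-0.0048,1],[0,0,0,-0.024,0,-0.0064,1]]])

```text
clock: 22.5
tcp_pos: [0.509, 0.0809, 0.0537]
orientation: [-2.367, -1.792, -0.313]
contact_force: [2.0, 3.8, -0.6]
grip_width: 0.0134
```

```bash
python3 -c "
from h import *
hx()"
```

```text
clock 22.5 handle x -0.1218 lat 0.0011 z 0.0537 F along 4.2 lat -0.9 z -0.6 M [ 0.78 -0.11 -0.04]
```

A light drag of about 4 N is felt. I'll carry on drawing level.

apply_moves(plan=[[[0,0,0,-0.01,0,-0.0027,1],[0,0,0,-0.02,0,-0.0054,1],[0,0,0,-0.03,0,-0.008,1],[0,0,0,-0.04,0,-0.0107,1],[0,0,0,-0.05,0,-0.0134,1],[0,0,0,-0.06,0,-0.016,1],[0,0,0,-0.07,0,-0.0187,1]]])

```text
clock: 23.08
tcp_pos: [0.5011, 0.0527, 0.0536]
orientation: [-2.367, -1.792, -0.313]
contact_force: [0.4, 3.2, 2.1]
grip_width: 0.0136
```

apply_moves(plan=[[[0,0,0,-0.015,0,-0.004,1],[0,0,0,-0.03,0,-0.008,1],[0,0,0,-0.05,0,-0.0134,1],[0,0,0,-0.075,0,-0.02,1],[0,0,0,-0.1,0,-0.0267,1],[0,0,0,-0.125,0,-0.0334,1],[0,0,0,-0.15,0,-0.04,1],[0,0,0,-0.15,0,-0.04,1],[0,0,0,-0.15,0,-0.04,1]]])

```text
clock: 23.83
tcp_pos: [0.4839, -0.008, 0.0533]
orientation: [-2.369, -1.789, -0.311]
contact_force: [-0.1, -0.1, -0.7]
grip_width: 0.0133
```

Run:
```python
from h import *
hx()
S=r.grab_frame("scene");g=S["pixels"][150:190].astype(int);red=g[:,:,2]-g[:,:,1]
print([ (x,(np.flatnonzero(red[:,x]>70)+150)[[0,-1]].tolist()) for x in(388,390,392,394,396,398,400)])
# return: up 60 mm here, then over the pad pose
rest=np.array([.5306,-.2130,.0242]);A=R.from_rotvec([-2.5053,-1.6153,-.3267])
o=r.get_obs();B=R.from_rotvec(o["orientation"]);print("up60",(B.inv().apply([0,0,.06])/.4).round(4))
print("pad+60",deltas(rest+[0,0,.06],A).round(4).tolist(),"pad+8",deltas(rest+[0,0,.008],A).round(4).tolist())
cv2.imwrite("pics/s4.png",cv2.resize(S["pixels"][130:260,230:440],(800,495)))
```

```text
clock 23.83 handle x -0.2142 lat 0.001 z 0.0533 F along -0.1 lat 0.1 z -0.7 M [-0.45  0.09 -0.  ]
[(388, [166, 177]), (390, [165, 178]), (392, [164, 179]), (394, [164, 179]), (396, [165, 178]), (398, [166, 177]), (400, [167, 175])]
up60 [ 0.0387  0.0002 -0.1449]
pad+60 [-0.0112, -0.0001, 0.0461, -0.4279, 0.2522, -0.1938] pad+8 [-0.0112, -0.0001, 0.0461, -0.4614, 0.252, -0.0682]
```

View pics/s4.png

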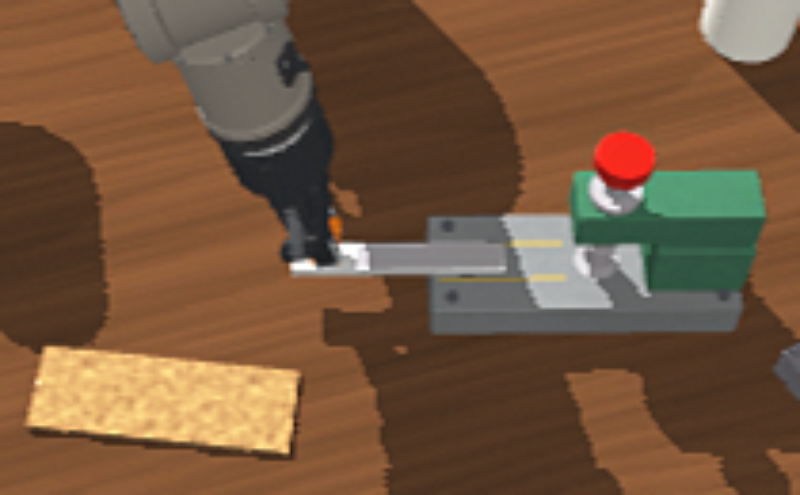

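The gauge is out of the press and level, its tip at ~(505,258) in the crop. The cap edge rows are unchanged since I let go. Now back over the pad.

apply_moves(plan=[[[0,0,0,0.013,0,-0.048,1],[0,0,0,0.03,0,-0.11,1],[0,0,0,0.03,0,-0.15,1],[-0.003,0,0.012,-0.06,0.06,-0.19,1],[-0.006,0,0.023,-0.15,0.11,-0.194,1],[-0.008,0,0.035,-0.25,0.16,-0.194,1],[-0.011,0,0.046,-0.34,0.21,-0.194,1],[-0.011,0,0.046,-0.4,0.24,-0.194,1],[-0.011,0,0.046,-0.428,0.252,-0.194,1],[-0.011,0,0.046,-0.428,0.252,-0.194,1],[-0.011,0,0.046,-0.428,0.252,-0.194,1],[-0.011,0,0.046,-0.428,0.252,-0.194,1]]])

```text
clock: 24.88
tcp_pos: [0.5309, -0.2099, 0.0844]
orientation: [-2.5, -1.619, -0.327]
contact_force: [1.0, 0.1, -2.0]
grip_width: 0.0131
```

Run:
```python
from h import *
hx()
rest=np.array([.5306,-.2130,.0242]);A=R.from_rotvec([-2.5053,-1.6153,-.3267])
for k in(.02,.006,0):print(k,deltas(rest+[0,0,k],A).round(4).tolist())
W=r.grab_frame("wrist");cv2.imwrite("pics/w9.png",W["pixels"])
```

```text
clock 24.88 handle x -0.3956 lat -0.0993 z 0.0844 F along 0.4 lat -0.9 z -2.0 M [-0.33  0.15 -0.03]
0.02 [-0.0008, -0.0005, 0.0013, -0.0331, 0.0029, 0.0953]
0.006 [-0.0008, -0.0005, 0.0013, -0.0422, 0.003, 0.1291]
0 [-0.0008, -0.0005, 0.0013, -0.0461, 0.0031, 0.1436]
```

View pics/w9.png

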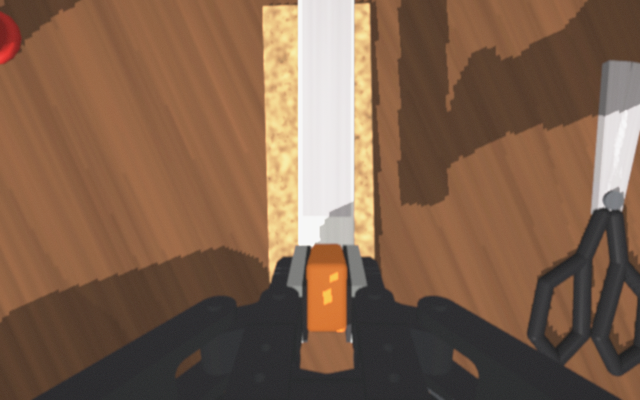

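The blade is over the cork pad (pad 263–372, blade 299–354), as it was at the start. I'll lower it.

apply_moves(plan=[[[-0.001,0,0.001,-0.01,0.001,0.03,1],[-0.001,0,0.001,-0.022,0.002,0.063,1],[-0.001,0,0.001,-0.033,0.003,0.095,1],[-0.001,0,0.001,-0.039,0.003,0.115,1],[-0.001,0,0.001,-0.042,0.003,0.129,1],[-0.001,0,0.001,-0.042,0.003,0.129,1],[-0.001,0,0.001,-0.042,0.003,0.129,1]]])

```text
clock: 25.52
tcp_pos: [0.5306, -0.2151, 0.0299]
orientation: [-2.507, -1.613, -0.329]
contact_force: [0.5, -0.1, -1.7]
grip_width: 0.0133
```

Run:
```python
from h import *
o=r.get_obs();print(o["tcp_pos"],o["contact_force"],o["moment"])
rest=np.array([.5306,-.2130,.0242]);A=R.from_rotvec([-2.5053,-1.6153,-.3267])
for k in(.002,0,):print(k,deltas(rest+[0,0,k],A).round(4).tolist())
```

```text
[ 0.53064792 -0.21512341  0.0298912 ] [ 0.52195757 -0.06630429 -1.68918598] [-0.36332309  0.17012361  0.05274654]
0.002 [0.0005, -0.0003, -0.0005, 0.0022, -0.0023, 0.0102]
0 [0.0005, -0.0003, -0.0005, 0.0009, -0.0023, 0.015]
```

apply_moves(plan=[[[0,0,0,-0.001,0,0.005,1],[0,0,0,-0.002,0,0.01,1],[0,0,0,-0.002,0,0.01,1]]])

```text
clock: 25.77
tcp_pos: [0.5309, -0.2153, 0.0262]
orientation: [-2.508, -1.614, -0.33]
contact_force: [-0.8, -0.1, -1.2]
grip_width: 0.0135
```

apply_moves(plan=[[[0,0,0,-0.001,0,0.003,1],[0,0,0,-0.001,0,0.005,1],[0,0,0,-0.001,0,0.005,1],[0,0,0,-0.001,0,0.005,1]]])

```text
clock: 26.1
tcp_pos: [0.531, -0.2153, 0.0242]
orientation: [-2.508, -1.613, -0.33]
contact_force: [-0.1, -0.4, -0.9]
grip_width: 0.0129
```

apply_moves(plan=[[[0,0,0,-0.0007,0,0.0025,1],[0,0,0,-0.0007,0,0.0025,1],[0,0,0,-0.0007,0,0.0025,1]]])

```text
clock: 26.35
tcp_pos: [0.531, -0.2152, 0.0241]
orientation: [-2.508, -1.614, -0.329]
contact_force: [-5.0, 0.1, 9.9]
grip_width: 0.0136
```

apply_moves(plan=[[[0,0,0,-0.0003,0,0.00125,1],[0,0,0,-0.0003,0,0.00125,1],[0,0,0,-0.0003,0,0.00125,1]]])

```text
clock: 26.6
tcp_pos: [0.531, -0.2152, 0.0241]
orientation: [-2.508, -1.614, -0.329]
contact_force: [-5.7, 0.2, 12.9]
grip_width: 0.0134
```

Firm contact on the pad. I'll ease off, release and withdraw.

apply_moves(plan=[[[0,0,0,0.0008,0,-0.003,1],[0,0,0,0.0008,0,-0.003,1],[0,0,0,0.0008,0,-0.003,-0.3],[0,0,0,0.0008,0,-0.003,-0.3],[0,0,0,0.0008,0,-0.003,-0.3],[0,0,0,0.0008,0,-0.003,-0.3],[0,0,0,0.0008,0,-0.003,-0.3],[0,0,0,0.0008,0,-0.06,-0.3],[0,0,0,0.0008,0,-0.15,-0.3],[0,0,0,0.0008,0,-0.25,-0.3],[0,0,0,0.0008,0,-0.35,-0.3],[0,0,0,0.0008,0,-0.35,-0.3]]])

```text
clock: 27.6
tcp_pos: [0.5194, -0.252, 0.1652]
orientation: [-2.518, -1.617, -0.337]
contact_force: [0.7, 0.0, 0.2]
grip_width: 0.0557
```

Run:
```python
from h import *
o=r.get_obs();print(o["tcp_pos"],o["contact_force"].round(1),o["grip_width"])
W=r.grab_frame("wrist");S=r.grab_frame("scene")
g=S["pixels"][150:190].astype(int);red=g[:,:,2]-g[:,:,1]
print([ (x,(np.flatnonzero(red[:,x]>70)+150)[[0,-1]].tolist()) for x in(388,390,392,394,396,398,400)])
cv2.imwrite("pics/end.png",np.vstack([cv2.resize(W["pixels"][0:230],(800,288)),cv2.resize(S["pixels"][130:270,200:480],(600,300))[:,:,:].repeat(1,0) if False else cv2.copyMakeBorder(cv2.resize(S["pixels"][130:270,200:480],(600,300)),0,0,0,200,cv2.BORDER_CONSTANT)]))
```

```text
[ 0.51937475 -0.25195746  0.16515309] [0.7 0.  0.2] 0.05568202246971362
[(388, [166, 177]), (390, [165, 178]), (392, [164, 179]), (394, [164, 179]), (396, [165, 178]), (398, [166, 177]), (400, [167, 175])]
```

View pics/end.png

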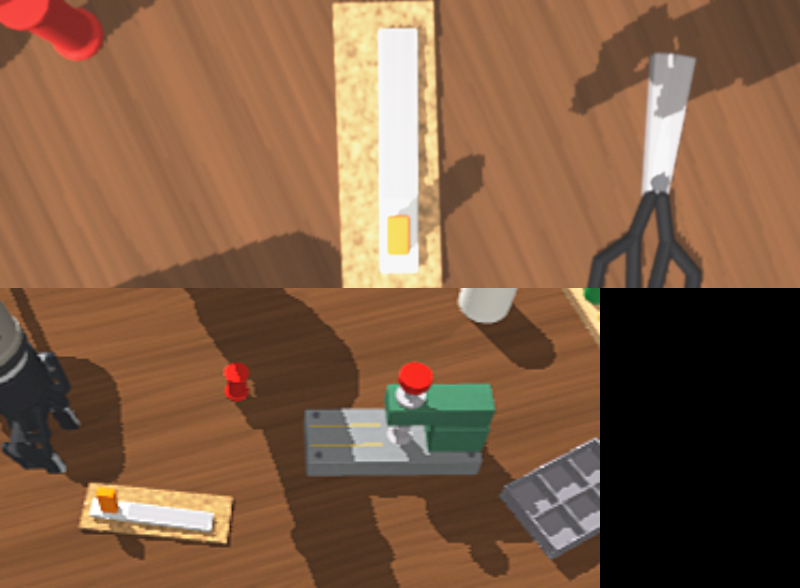

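The gauge lies flat and wholly on the cork pad, the gripper is clear of everything, and the cap is where it was left. Handing in.

```bash
python3 -c "
from bench import r
print(r.hand_in())"
```

```text
the job is handed in; nothing more can be done
None
```

The press is set to the gauge's thickness, and the gauge is back flat on its cork pad. I handed in at about 28 s of the 72 s allowed.

- **Insertion:** I laid the gauge flat on the bed between the yellow lines and slid it in until I felt the back stop, at about 7 N.
- **Setting the ram:** I pushed the red cap down in 0.25 mm steps. It slid at about 2–3 N until the tool stopped following. One more small push raised the force to about 6 N without moving it, and I let go there. The squeeze on the blade therefore stayed below about 6 N.
- **Drawing out:** The gauge came out straight and level with a steady light drag of about 4 N, gone once it was clear of the ram.

**Last checks:** The cap's edges in the scene picture were the same after I let go, after the draw and at the end, so the ram stayed put to the nearest pixel (about 4–5 mm). The final pictures show the gauge wholly on the pad, and the red spool, shears and tray look undisturbed. The wrist force read near zero.

**What disagreed:**
- The force reading did not show the first touch on the cap. The two cameras put it at 192–195 mm, above where I first looked.
- One reading of 18 N upward came up while the gauge was being slid in, before the ram was lowered. It read about 0 N at the next reading, after I had eased up about 2 mm.
- My first return to the handle was about 16 mm off. I corrected it before grasping, with nothing touched.
- Setting the gauge down pressed the pad with about 13 N before I eased off.

I viewed 12 pictures, two over the budget of 10.

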